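# Load the kiln wedges and run the paddle-switch sander

## Robot

A 6-joint arm with a two-finger parallel gripper is mounted at the origin on the work surface. World frame = base frame: x ahead of the robot, y to its left, z up, the work surface at z = 0. Lengths are in mm, angles in rad, forces in N, time in s.
With the tool pointing down it reaches from about 350 to 875 mm from the base axis. Payload 4.2 kg.
Tool frame: the origin (TCP) lies midway between the tips of the shut fingers; the grasp point (between the pads) lies 19 mm behind it (r.grasp_offset is the distance from the TCP to the grasp point, in mm); z points along the fingers, y is the direction in which the jaws open and shut (so a half turn about z gives the same grasp; the last joint's range is limited). The gripper opens to 87 mm and grips with 3 to 60 N. Pads are 19 mm wide; open, the fingers measure 117 mm over their backs; the gripper's body (75 mm by 190 mm) begins 51 mm behind the grasp point.
Start: joints at [-1.027, 0.385, 0.008, 0, -1.194, -0.259], TCP at [175.62, -599.797, 222.55] pointing down, gripper open.
Joint ranges: [-3.14, 3.14], [-1.21, 2.06], [-1.07, 1.41], [-3.16, 2.05], [-2.99, -0.16], [-3.1, 3.1]. Speed limits (rad/s): [2.79, 2.79, 3.14, 3.14, 3.14, 3.14].

## Interface

Orientations are given as a 3x3 rotation matrix whose columns are the frame's x, y, z axes.
In Python, from bench import readout, camera, camera_model, r gives the robot as it stands.
- The arm moves only by the tool send_rows, never from a script. Its argument "plan" is a list of rows, each an object with "translation": the shift along the tool's x, y, z in m, a list of three; "turn": the turn, a rotation vector about the tool's x, y, z in degrees, a list of three; "fingers": the opening, from 0 (shut) to 1 (fully open). In form: [{"translation": [tx, ty, tz], "turn": [wx, wy, wz], "fingers": fingers}, ...]. A call has 1 to 20 rows; each row shifts and turns the commanded pose from where the row before left it, along the tool's axes as they then stand; what a row does not reach is not made up. A row lasts 1/10 s, in which the tool goes at most 50 mm and 8.59 degrees, less where a joint would pass 70% of its speed; a pose out of reach is approached as far as the arm can. A call with a gripper value outside its range is refused whole. The fingers move at their own pace and stop on an object; "force" is the grip in N (left out, the last holds). Time passes only in rows, so rows that do not move let the fingers close. It gives the time, the measured TCP pose, the force and the opening at its end, in the units of the state.
- readout.observe(): the state, without advancing time (a new reading comes with each control period).
- camera(name): name is "side" or "top" or "wrist"; returns the picture (384x512x3 uint8, red, green, blue); there is no depth.
- camera_model(name): a dict with "intrinsics" (3x3 intrinsics, pixels), "k1" (the pictures are not rectified: a ray, as slopes to the right and down, at radius r is drawn at 1 + k1 r^2 times it, then the intrinsics apply), "xyz" and "attitude" of the camera in the world. Camera axes: x right, y down, z forward; pixel columns grow to the right and rows downward; lengths in mm; the calibration is good to about 2 mm. A picture is of the moment at which its call begins: read the wrist's pose just before it. camera_model takes no time and is no camera call; for the wrist camera it gives the pose at the moment of the call.
- r.job_done(): hands the job in, once; it reports no verdict.
The state is a dict: "time_s": time; "joint_pos": joint angles; "joint_vel": joint speeds; "effort": joint torques, N m; "eef_pos": TCP position; "eef_rot": TCP orientation; "force": force on the tool from outside, world axes, zero at the start; "ft_torque": the same for the moment, N m; "grip_width": finger opening in mm.
Only numpy, scipy, OpenCV 4.12 (cv2) and the standard library are available. Lean on these libraries where they do the work, as an engineer would, in place of code of your own. Each camera call takes 0.05 s, during which the arm holds its last target.

## Task

Load the belt sander: pack all the kiln wedges that lie on the bench (two to four) flat in its pulled-out tray, side by side and alternately head to tail, close together with slope nesting against slope, and then push the tray fully home under the sanding head. Next flip the lock-off lever fully forward, squeeze the paddle fully against the grip and keep it squeezed for three seconds, let it go, flip the lever fully back, and pull the tray fully out again with the wedges still packed in it. Never squeeze the paddle while the lever is back or the tray is not home, and leave the bowl, jar and brush alone.

Things in the scene. Friction and masses are not known exactly. Their poses are not given: they have to be found in the camera images.
- wedge1: buff fireclay kiln wedge, 160 g, 66 mm long, 40 high; seen from above it tapers from a 44 mm head to a 20 mm tail: one long side straight, one sloping. Origin: centre of underside, mid-length. x axis to the head (parallel end faces at x = +33, -33 mm: grip these), z up; straight side at y = -16 mm, sloping side from y = +28 at the head to +4 at the tail. Each wedge may be absent (None)
- wedge2: a kiln wedge like wedge1. All start flat on the bench before the sander, lengths within 0.4 rad of world y. Both end faces share the strip y = -16 to +4 mm, so pinch them at y = -6 mm. Two wedges nested slope to slope, or laid straight side to straight side head to tail, have centres 32 mm apart
- wedge3: a kiln wedge like wedge1
- wedge4: a kiln wedge like wedge1
- sander: belt sander fixed on a 160 x 610 x 6 mm base plate; origin: centre of plate's underside, on the bench. Length along y, near world y (0.12 rad). From -y to +y: grey grip (38 mm wide, y = -290 to -105, 65 to 105 mm above bench), sanding head (120 wide, y = -101 to +61, top 88, belt underneath at 58 above bench, roller ends to 76), pulled-out tray. Tool's forward is +y, grip to head
- grip_mid (a point): centre of the grip's section at the place to squeeze, 85 mm above the bench, in the sander's axes. Squeeze along x: bare side of the grip at x = -19 mm; paddle on the +x side, its outer face here at about x = +38 mm free, +27 mm squeezed. Grip top 20 mm above this point, empty space below it
- paddle (a joint): paddle switch, aluminium plate 120 mm long, 28 high, 6 thick, along the grip's +x side, hinged on an upright pin at its front end (towards the head), its free rear end standing off: 0 = free, 0.13 rad = fully squeezed against the grip. Sprung: about 4 N at the press point starts it, 8 N holds it fully in; returns when let go
- paddle_press (a point): point on the paddle where to squeeze it, 90 mm behind its hinge, at mid-height and mid-thickness; moves with the paddle
- lock (a joint): lock-off lever on top of the grip, steel tab 18 mm wide, 6 thick, 40 long with a black rod end: 0 = fully back (leans 0.55 rad to the rear, -y; starts so), 1.1 rad = fully forward (leans 0.55 rad to the head, +y). Axis level, along the sander's x. Stays where left; about 2 N at the tip moves it
- lock_tip (a point): tip of the lock-off lever, 40 mm from its pivot. Pivot in the sander's axes: x = 0, y = -125 mm, 107 mm above the bench (2 mm above the grip's top)
- tray (a joint): sliding tray: 0 = fully out, clear of the head, for loading (starts within 12 mm of this); 0.17 m = fully home under the head, moved along the sander's -y. 2.5 N of friction; stays where left
- tray_floor (a point): centre of the tray's inner floor, 12 mm above the bench, sander's axes; moves with the tray. Inside 72 mm along x, 138 along y; walls 5 thick, 10 above the floor. Wedges lie with lengths along x; four fill it with 10 mm spare along y. A wedge with its straight side to the -y wall has its x axis along tray +x. Wedges pass 6 mm below the belt
- tray_post (a point): centre of the top of the tray's handle, an upright black post 22 mm in diameter, 54 mm high, top 66 mm above the bench, 118 mm from the tray's centre on its +y side; grip it from above to push the tray home or pull it out
- bowl: white bowl, 140 mm wide, 55 mm high, a bystander; origin under its centre
- jar: closed jar, 72 mm in diameter, 110 mm high, a bystander; origin under its centre
- brush: brush, 170 mm long, lying on the bench, a bystander; origin under its middle

How it is judged:
By the outcome, as a careful person would: the job done as asked, in the order asked, and still so for the second after the job is handed in, with the robot touching nothing.
Of wedge1, wedge2, wedge3, wedge4 only 2 to 4 are there at a start; the rules pass over those that are not, and their reading is None.
At some moment in a run one of wedge1, wedge2, wedge3, wedge4 may be knocked a few centimetres aside while the robot is not near it.
It also fails if it takes over 210 s, if anything falls off the work surface, if the arm or the gripper's body presses on something with over 40 N, if the wrist force passes 120 N, or if a joint passes its speed limit or range.

## Working session

There is one attempt and no reset: what is moved stays moved. The work goes in short steps, Python scripts to look and compute and a tool call to move; the robot and the scene stay as the last step left them, time stands still between calls to the robot, and variables do not carry over. Pictures are saved under pics/ and viewed, and the job is handed in when it is done.

Besides the shell and the picture viewer there is one more tool, called by a JSON object that holds its "op" and its "data". send_rows: Moves the arm, as the interface text tells. Its arguments: {"type":"object","properties":{"plan":{"type":"array"},"force":{"type":"number"}},"required":["plan"]}

```bash
ls; mkdir -p pics; python3 - <<'E'
from bench import readout, camera, camera_model, r
import cv2
o=readout.observe(); print(o)
for n in ["side","top","wrist"]:
    m=camera_model(n); print(n,m)
    im=camera(n); cv2.imwrite(f"pics/{n}0.png",im[:,:,::-1])
print(r.grasp_offset)
E
```

```text
pics
{'time_s': 0.0, 'joint_pos': array([-1.02741100e+00,  3.85529083e-01,  6.57858103e-03, -5.24355628e-04,
       -1.19400974e+00, -2.58602717e-01]), 'joint_vel': array([-2.58471314e-04,  1.77488795e-03,  4.83371853e-04, -2.72617185e-05,
       -1.21466072e-03,  1.13031681e-03]), 'effort': array([ 1.00757701e-03, -3.90666425e+01,  1.87406856e+01,  4.21956182e+00,
        1.10610458e-02, -1.97726040e-04]), 'eef_pos': array([ 175.43396372, -599.21394941,  221.45395285]), 'eef_rot': array([[-9.59777055e-01, -2.80762377e-01, -7.01453824e-04],
       [-2.80763241e-01,  9.59774752e-01,  2.10428341e-03],
       [ 8.24340570e-05,  2.21658539e-03, -9.99997540e-01]]), 'force': array([-0.45279691,  0.06436607,  0.32599553]), 'ft_torque': array([-0.02282621,  0.03745686,  0.0165016 ]), 'grip_width': 86.70705728956396}
side {'intrinsics': array([[493.32659813,   0.        , 266.52929398],
       [  0.        , 493.32659813, 197.51989398],
       [  0.        ,   0.        ,   1.        ]]), 'k1': -0.15974233645627092, 'xyz': array([ -31.00437455,  912.72044297, 1074.43540085]), 'attitude': arra
[... 342 characters left out ...]
6, 'xyz': array([ 448.14538619,    6.97220402, 1415.16220729]), 'attitude': array([[-1.72668852e-02, -9.95977543e-01,  8.79237606e-02],
       [-9.99847993e-01,  1.74125733e-02,  8.90219312e-04],
       [-2.41761737e-03, -8.78950243e-02, -9.96126809e-01]])}
wrist {'intrinsics': array([[297.58571107,   0.        , 255.36956908],
       [  0.        , 297.58571107, 192.5793387 ],
       [  0.        ,   0.        ,   1.        ]]), 'k1': -0.047469844892023695, 'xyz': array([ 110.61591875, -619.12195735,  383.34294172]), 'attitude': array([[-0.28040281,  0.92986802,  0.23815903],
       [ 0.95988045,  0.27113167,  0.07153416],
       [ 0.00194488,  0.24866257, -0.96858822]])}
18.700000000000003
```

View pics/top0.png

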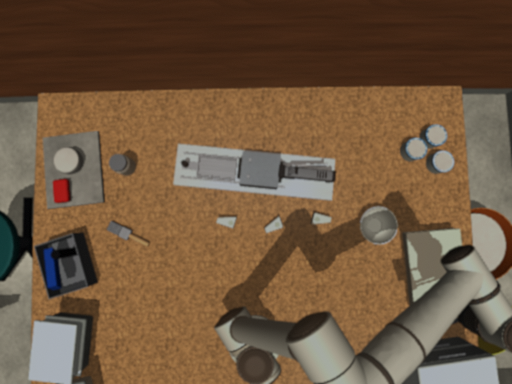

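View pics/side0.png

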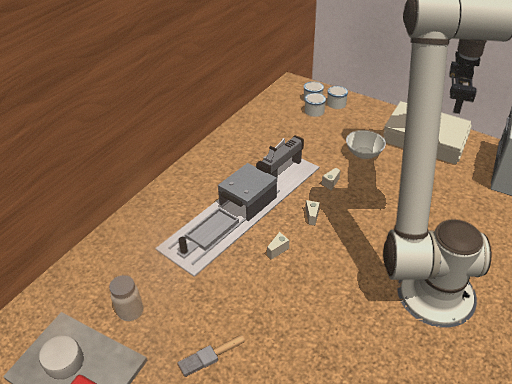

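View pics/wrist0.png

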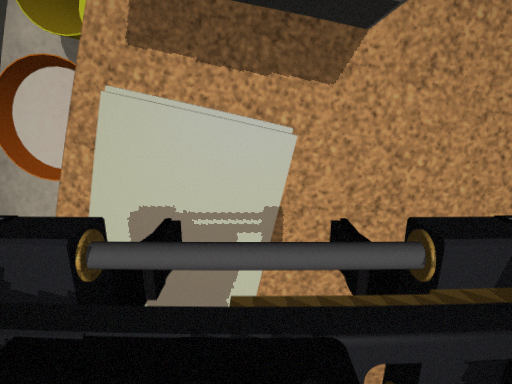

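```bash
cat > h.py <<'E'
import numpy as np, cv2
from bench import readout, camera, camera_model, r
def ray(m,uv):
    uv=np.atleast_2d(np.asarray(uv,float)); K=m['intrinsics']
    D=np.array([m['k1'],0,0,0,0.])
    # k1 r^2 factor from undistorted radius -> same as OpenCV radial model
    p=cv2.undistortPoints(uv.reshape(-1,1,2),K,D).reshape(-1,2)
    d=np.c_[p,np.ones(len(p))]@m['attitude'].T
    return d/np.linalg.norm(d,axis=1)[:,None]
def onz(m,uv,z):
    d=ray(m,uv); t=(z-m['xyz'][2])/d[:,2]
    return m['xyz']+d*t[:,None]
def proj(m,P):
    P=np.atleast_2d(np.asarray(P,float)); R=m['attitude'].T
    rv,_=cv2.Rodrigues(R); t=-R@m['xyz']
    return cv2.projectPoints(P.reshape(-1,1,3),rv,t,m['intrinsics'],np.array([m['k1'],0,0,0,0.]))[0].reshape(-1,2)
def snap(n,f):
    m=camera_model(n); im=camera(n)[:,:,::-1].copy(); cv2.imwrite(f,im); np.save(f[:-4]+'.npy',dict(m=m),allow_pickle=True); return m,im
def load(f):
    return np.load(f[:-4]+'.npy',allow_pickle=True).item()['m'],cv2.imread(f)
def crop(im,x,y,w,h,k,f): cv2.imwrite(f,cv2.resize(im[y:y+h,x:x+w],None,fx=k,fy=k,interpolation=cv2.INTER_CUBIC))
def ik_turn(o): pass
E
python3 - <<'E'
from h import *
m,im=snap("top","pics/top1.png")
crop(im,165,130,190,110,4,"pics/top1c.png")
E
```

```text
(no output)
```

View pics/top1c.png

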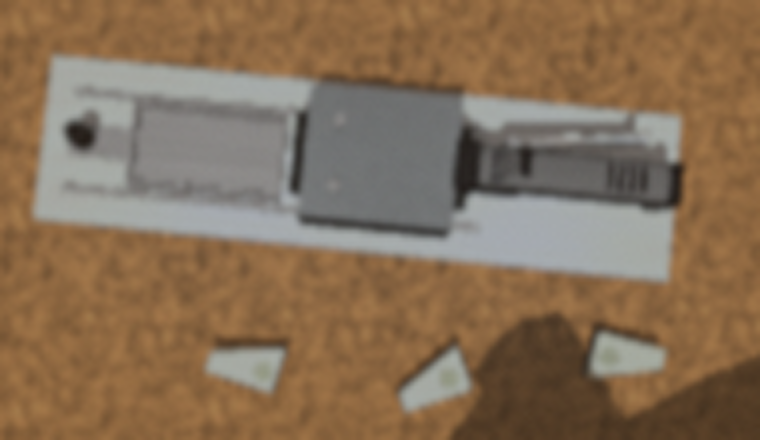

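```bash
python3 - <<'E'
from h import *
m,im=load("pics/top1.png")
f=lambda p:np.array(p)/4+[165,130]
c=onz(m,f([(50,55),(682,116),(668,281),(34,218)]),6)
print(c, c.mean(0)); 
print([np.linalg.norm(c[i]-c[(i+1)%4]) for i in range(4)])
d=(c[0]+c[3]-c[1]-c[2])/2; print("yaw", np.arctan2(-d[0],d[1]))
for n,p in dict(A=[(205,374),(286,346),(274,394),(212,348)],B=[(397,392),(458,342),(471,388),(407,413)],C=[(598,327),(666,345),(664,368),(588,377)]).items():
    print(n,onz(m,f(p),40).round(0)[:,:2].tolist())
print(onz(m,f([(82,133)]),66))
hsv=cv2.cvtColor(im,cv2.COLOR_BGR2HSV)
for p in [(250,370),(440,380),(630,360),(400,215)]:
    q=f(p).astype(int); print(hsv[q[1],q[0]])
E
```

```text
[[ 753.01522706  284.49680532    6.        ]
 [ 682.54789865 -324.90929627    6.        ]
 [ 523.61967208 -305.40440004    6.        ]
 [ 594.63193086  299.71707344    6.        ]] [638.45368216 -11.52495439   6.        ]
[np.float64(613.4667399593395), np.float64(160.12064881270524), np.float64(609.2739437756262), np.float64(159.11293184135832)]
yaw -0.11596673598063952
A [[443.0, 134.0], [468.0, 59.0], [424.0, 70.0], [467.0, 127.0]]
B [[424.0, -43.0], [469.0, -101.0], [426.0, -112.0], [404.0, -52.0]]
C [[480.0, -231.0], [462.0, -294.0], [441.0, -291.0], [434.0, -220.0]]
[[666.37498187 242.95123067  66.        ]]
[ 47  14 168]
[ 36  23 155]
[ 42  15 169]
[ 90   4 115]
```

```bash
cat >> h.py <<'E'
S0=np.array([638.5,-11.5]); SY=-0.116
def sand(x,y):  # sander xy -> world
    c,s=np.cos(SY),np.sin(SY); return S0+[c*x-s*y,s*x+c*y]
def obs():
    o=readout.observe(); return np.array(o['eef_pos']),np.array(o['eef_rot']),o
def goto(x,y,z,psi):
    p,R,o=obs()
    d=R.T@(np.array([x,y,z])-p)
    c,s=np.cos(psi),np.sin(psi)
    T=np.array([[c,s,0],[s,-c,0],[0,0,-1]],float)
    rv=cv2.Rodrigues(R.T@T)[0].ravel()*180/np.pi
    print("t",round(o['time_s'],2),"at",p.round(1),"psi %.4f"%np.arctan2(R[1,0],R[0,0]),"d tool mm",d.round(1),"turn deg",rv.round(2),"F",o['force'].round(1),"w",round(o['grip_width'],1),"j6 %.2f"%o['joint_pos'][5])
    return d,rv
E
python3 - <<'E'
from h import *
goto(390,-80,230,0)
E
```

```text
t 0.2 at [ 175.5 -599.5  221.9] psi -2.8569 d tool mm [-351.8  438.3   -7.6] turn deg [ 2.0000e-02  1.1000e-01 -1.6369e+02] F [-0.7 -0.1  0.2] w 87.2 j6 -0.26
```

{"op": "send_rows", "data": {"plan": [{"translation": [-0.0293,0.0365,-0.0006],"turn": [0,0,0],"fingers": 1},{"translation": [-0.0293,0.0365,-0.0006],"turn": [0,0,0],"fingers": 1},{"translation": [-0.0293,0.0365,-0.0006],"turn": [0,0,0],"fingers": 1},{"translation": [-0.0293,0.0365,-0.0006],"turn": [0,0,0],"fingers": 1},{"translation": [-0.0293,0.0365,-0.0006],"turn": [0,0,0],"fingers": 1},{"translation": [-0.0293,0.0365,-0.0006],"turn": [0,0,0],"fingers": 1},{"translation": [-0.0293,0.0365,-0.0006],"turn": [0,0,0],"fingers": 1},{"translation": [-0.0293,0.0365,-0.0006],"turn": [0,0,0],"fingers": 1},{"translation": [-0.0293,0.0365,-0.0006],"turn": [0,0,0],"fingers": 1},{"translation": [-0.0293,0.0365,-0.0006],"turn": [0,0,0],"fingers": 1},{"translation": [-0.0293,0.0365,-0.0006],"turn": [0,0,0],"fingers": 1},{"translation": [-0.0293,0.0365,-0.0006],"turn": [0,0,0],"fingers": 1}]}}

```text
time_s: 1.4
eef_pos: [390.2, -78.7, 230.1]
eef_rot: [[-0.96, -0.281, 0.001], [-0.281, 0.96, 0.0], [-0.001, -0.0, -1.0]]
force: [0.9, 0.2, -0.3]
grip_width: 86.7
```

{"op": "send_rows", "data": {"plan": [{"translation": [0,0,0],"turn": [0,0,-8.18],"fingers": 1},{"translation": [0,0,0],"turn": [0,0,-8.18],"fingers": 1},{"translation": [0,0,0],"turn": [0,0,-8.18],"fingers": 1},{"translation": [0,0,0],"turn": [0,0,-8.18],"fingers": 1},{"translation": [0,0,0],"turn": [0,0,-8.18],"fingers": 1},{"translation": [0,0,0],"turn": [0,0,-8.18],"fingers": 1},{"translation": [0,0,0],"turn": [0,0,-8.18],"fingers": 1},{"translation": [0,0,0],"turn": [0,0,-8.18],"fingers": 1},{"translation": [0,0,0],"turn": [0,0,-8.18],"fingers": 1},{"translation": [0,0,0],"turn": [0,0,-8.18],"fingers": 1},{"translation": [0,0,0],"turn": [0,0,-8.18],"fingers": 1},{"translation": [0,0,0],"turn": [0,0,-8.18],"fingers": 1},{"translation": [0,0,0],"turn": [0,0,-8.18],"fingers": 1},{"translation": [0,0,0],"turn": [0,0,-8.18],"fingers": 1},{"translation": [0,0,0],"turn": [0,0,-8.18],"fingers": 1},{"translation": [0,0,0],"turn": [0,0,-8.18],"fingers": 1},{"translation": [0,0,0],"turn": [0,0,-8.18],"fingers": 1},{"translation": [0,0,0],"turn": [0,0,-8.18],"fingers": 1},{"translation": [0,0,0],"turn": [0,0,-8.18],"fingers": 1},{"translation": [0,0,0],"turn": [0,0,-8.18],"fingers": 1}]}}

```text
time_s: 3.4
eef_pos: [389.8, -80.7, 229.7]
eef_rot: [[1.0, 0.004, -0.0], [0.004, -1.0, 0.0], [-0.0, -0.0, -1.0]]
force: [0.2, -0.2, -0.1]
grip_width: 87.1
```

```bash
python3 - <<'E'
from h import *
goto(390,-80,230,0)
m,im=snap("wrist","pics/w1.png"); print(m['xyz'])
m,im=snap("top","pics/top2.png"); crop(im,165,100,230,170,3,"pics/top2c.png")
E
```

```text
t 3.4 at [389.8 -80.7 229.7] psi 0.0044 d tool mm [ 0.2 -0.7 -0.3] turn deg [-0.    0.01  0.25] F [ 0.2 -0.2 -0.1] w 87.1 j6 1.37
[458.22954668 -80.78115464 391.44271039]
```

View pics/w1.png

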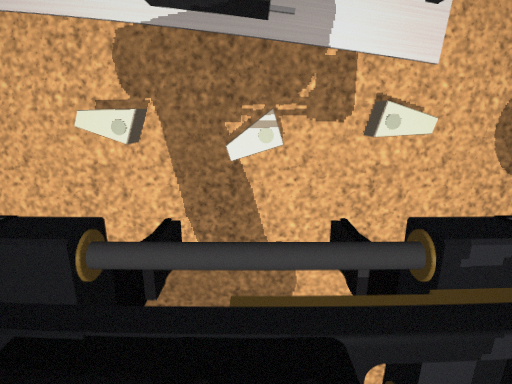

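View pics/top2c.png

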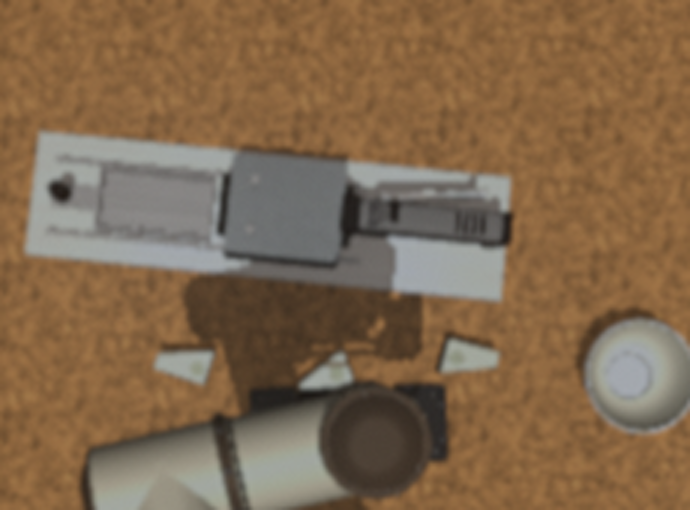

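```bash
cat >> h.py <<'E'
M=np.array([[33,28],[-33,4],[-33,-16],[33,-16.]])
def fit(q):
    best=None
    for flip in (1,-1):
        for k in range(4):
            P=np.roll(q[::flip],k,axis=0)
            a=M-M.mean(0); b=P-P.mean(0)
            th=np.arctan2((a[:,0]*b[:,1]-a[:,1]*b[:,0]).sum(),(a*b).sum())
            Rm=np.array([[np.cos(th),-np.sin(th)],[np.sin(th),np.cos(th)]])
            t=P.mean(0)-Rm@M.mean(0); e=np.sqrt((((M@Rm.T+t)-P)**2).sum(1).mean())
            if best is None or e<best[0]: best=(e,t,th)
    return best
def wedges(m,im,z=40,vmin=110,smax=75,amin=300,roi=None):
    hsv=cv2.cvtColor(im,cv2.COLOR_BGR2HSV)
    mk=((hsv[:,:,1]<smax)&(hsv[:,:,2]>vmin)).astype(np.uint8)*255
    if roi: k=np.zeros_like(mk); k[roi[1]:roi[3],roi[0]:roi[2]]=255; mk&=k
    mk=cv2.morphologyEx(mk,cv2.MORPH_CLOSE,np.ones((3,3),np.uint8)); mk=cv2.morphologyEx(mk,cv2.MORPH_OPEN,np.ones((3,3),np.uint8))
    out=[]
    for c in cv2.findContours(mk,cv2.RETR_EXTERNAL,cv2.CHAIN_APPROX_NONE)[0]:
        if cv2.contourArea(c)<amin: continue
        hl=cv2.convexHull(c); q=None
        for eps in np.arange(1,15,.5):
            a=cv2.approxPolyDP(hl,eps,True)
            if len(a)==4: q=a.reshape(-1,2).astype(float); break
        if q is None: print("noquad",cv2.boundingRect(c)); continue
        # refine: fit lines to contour pts per side
        pts=hl.reshape(-1,2).astype(float); cp=c.reshape(-1,2).astype(float); L=[]
        for i in range(4):
            a,b=q[i],q[(i+1)%4]; u=(b-a)/np.linalg.norm(b-a); n=np.array([-u[1],u[0]])
            s=(cp-a)@u; dd=(cp-a)@n; ok=(abs(dd)<3)&(s>2)&(s<np.linalg.norm(b-a)-2)
            if ok.sum()<4: L.append((a,u)); continue
            v=cv2.fitLine(cp[ok].astype(np.float32),cv2.DIST_HUBER,0,.01,.01).ravel(); L.append((v[2:],v[:2]))
        qq=[]
        for i in range(4):
            (a,u),(b,v)=L[i-1],L[i]; t=np.linalg.solve(np.c_[u,-v],b-a); qq.append(a+t[0]*u)
        # push outward half a pixel
        qq=np.array(qq); ce=qq.mean(0); qq=qq+.5*(qq-ce)/np.linalg.norm(qq-ce,axis=1)[:,None]
        w=onz(m,qq,z)[:,:2]; e,t,th=fit(w)
        out.append((t,th,e,qq)); print("px",qq.round(0).tolist(),"centre",t.round(1),"th %.3f"%th,"rms %.1f"%e,"area",cv2.contourArea(c))
    return out
E
python3 - <<'E'
from h import *
m,im=load("pics/w1.png"); hsv=cv2.cvtColor(im,cv2.COLOR_BGR2HSV)
for p in [(100,124),(260,145),(265,124),(420,125),(60,160),(200,120)]: print(hsv[p[1],p[0]])
wedges(m,im,roi=(0,80,512,215))
E
```

```text
[ 32  29 230]
[ 38   9 233]
[ 17  54 178]
[ 31  28 229]
[ 15 139 194]
[ 16 149 127]
px [[273.0, 108.0], [283.0, 144.0], [230.0, 161.0], [225.0, 145.0]] centre [430.8 -77.8] th -1.263 rms 0.6 area 1450.0
px [[136.0, 108.0], [127.0, 144.0], [74.0, 125.0], [77.0, 110.0]] centre [451.3  96.3] th -1.910 rms 0.7 area 1431.5
px [[373.0, 136.0], [387.0, 100.0], [438.0, 118.0], [431.0, 133.0]] centre [ 452.9 -258.4] th 1.285 rms 0.6 area 1439.5
```

{"op": "send_rows", "data": {"plan": [{"translation": [0.028,-0.035,0],"turn": [0,0,0],"fingers": 1},{"translation": [0.028,-0.035,0],"turn": [0,0,0],"fingers": 1},{"translation": [0.028,-0.035,0],"turn": [0,0,0],"fingers": 1},{"translation": [0.028,-0.035,0],"turn": [0,0,0],"fingers": 1},{"translation": [0.028,-0.035,0],"turn": [0,0,0],"fingers": 1},{"translation": [0.028,-0.035,0],"turn": [0,0,0],"fingers": 1},{"translation": [0,0,0],"turn": [0,0,0],"fingers": 1},{"translation": [0,0,0],"turn": [0,0,0],"fingers": 1}]}}

```text
time_s: 4.3
eef_pos: [558.1, 129.6, 228.6]
eef_rot: [[1.0, -0.003, -0.002], [-0.003, -1.0, -0.001], [-0.002, 0.001, -1.0]]
force: [-0.5, -0.5, 0.1]
grip_width: 87.3
```

```bash
python3 - <<'E'
from h import *
goto(560,126,230,0)
m,im=snap("wrist","pics/w2.png"); print(m['xyz'])
crop(im,0,0,512,230,1.5,"pics/w2c.png")
E
```

```text
t 4.3 at [558.1 129.6 228.6] psi -0.0029 d tool mm [ 1.9  3.6 -1.4] turn deg [ 0.05  0.12 -0.17] F [-0.5 -0.5  0.1] w 87.3 j6 1.06
[626.8776289  129.14457744 390.26587086]
```

View pics/w2c.png

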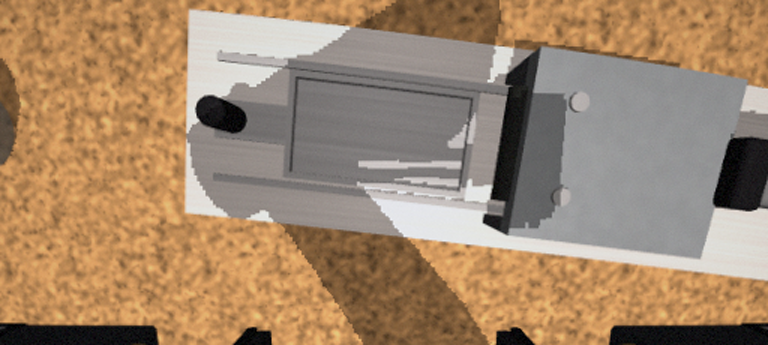

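```bash
python3 - <<'E'
from h import *
m,im=load("pics/w2.png")
g=im.copy(); g=np.clip(g.astype(float)*1.3,0,255).astype(np.uint8)
crop(g,120,30,230,135,3.4,"pics/w2z.png")
E
```

```text
(no output)
```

View pics/w2z.png

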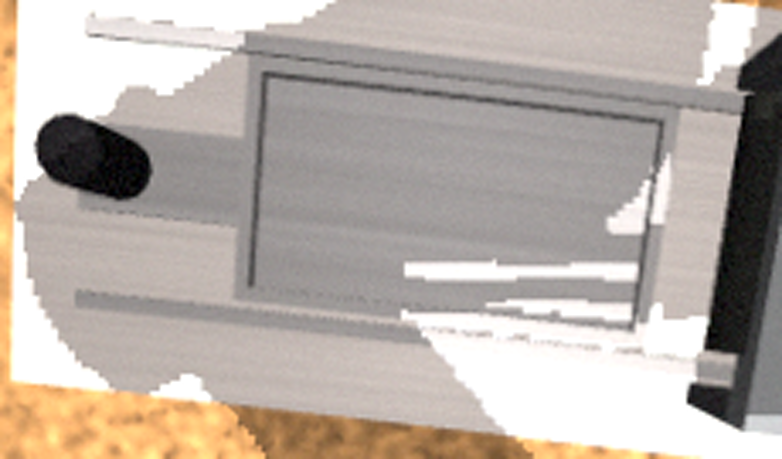

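```bash
python3 - <<'E'
from h import *
m,im=load("pics/w2.png")
f=lambda p:np.array(p)/3.4+[120,30]
q=onz(m,f([(263,72),(664,121),(636,329),(248,290)]),22)
print(q.round(1)); c=q.mean(0)[:2]; print("c",c)
for a,b in ((0,1),(1,2),(2,3),(3,0)): d=q[b]-q[a]; print(np.linalg.norm(d).round(1), np.arctan2(d[1],d[0]).round(4))
print(onz(m,f([(93,155)])*0+f([(75,145)]),66))
pl=onz(m,np.array([(190,10),(187,212)])/1.5,6); print(pl)
pl=onz(m,np.array([(190,10),(510,45),(187,212),(700,268)])/1.5,6); print(pl, np.arctan2(*(pl[1]-pl[0])[:2]),np.arctan2(*(pl[3]-pl[2])[:2]))
print("tray local",(np.array([[np.cos(SY),np.sin(SY)],[-np.sin(SY),np.cos(SY)]])@(c-S0)))
E
```

```text
[[698.8 195.2  22. ]
 [682.7  58.8  22. ]
 [612.8  66.   22. ]
 [626.8 203.8  22. ]]
c [655.2811042  130.94257498]
137.3 -1.6883
70.3 3.04
138.5 1.4691
72.5 -0.1191
[[670.3473925  245.56277855  66.        ]]
[[752.74463924 279.57382717   6.        ]
 [595.14454987 297.32772185   6.        ]]
[[ 752.74463924  279.57382717    6.        ]
 [ 725.43572841   27.81606567    6.        ]
 [ 595.14454987  297.32772185    6.        ]
 [ 544.65413077 -157.15453567    6.        ]] -3.0335421549754495 -3.0309519715223407
tray local [  0.1820202  143.42754092]
```

```bash
sed -i 's/^S0=.*/S0=np.array([639.3,-13.5]); SY=-0.112; T=np.array([655.5,130.3])/' h.py
cat >> h.py <<'E'
def tray(x,y):
    c,s=np.cos(SY),np.sin(SY); return T+[c*x-s*y,s*x+c*y]
def pinch(c,th): return np.array(c)+np.array([6*np.sin(th),-6*np.cos(th)])
PS=-np.pi/2+SY
E
python3 - <<'E'
from h import *
p=pinch([452.9,-258.4],1.285); print(p)
goto(*p,130,1.285-np.pi/2)
E
```

```text
[ 458.65662473 -260.0915294 ]
t 4.35 at [557.7 128.8 229.1] psi -0.0031 d tool mm [-97.7 389.2  99.6] turn deg [ 0.05  0.09 16.2 ] F [-0.4  0.3  0.7] w 87.4 j6 1.06
```

{"op": "send_rows", "data": {"plan": [{"translation": [-0.0109,0.0432,0.0111],"turn": [0,0,0],"fingers": 1},{"translation": [-0.0109,0.0432,0.0111],"turn": [0,0,0],"fingers": 1},{"translation": [-0.0109,0.0432,0.0111],"turn": [0,0,0],"fingers": 1},{"translation": [-0.0109,0.0432,0.0111],"turn": [0,0,0],"fingers": 1},{"translation": [-0.0109,0.0432,0.0111],"turn": [0,0,0],"fingers": 1},{"translation": [-0.0109,0.0432,0.0111],"turn": [0,0,0],"fingers": 1},{"translation": [-0.0109,0.0432,0.0111],"turn": [0,0,0],"fingers": 1},{"translation": [-0.0109,0.0432,0.0111],"turn": [0,0,0],"fingers": 1},{"translation": [-0.0109,0.0432,0.0111],"turn": [0,0,0],"fingers": 1},{"translation": [0,0,0],"turn": [0,0,8.1],"fingers": 1},{"translation": [0,0,0],"turn": [0,0,8.1],"fingers": 1},{"translation": [0,0,0],"turn": [0,0,0],"fingers": 1},{"translation": [0,0,0],"turn": [0,0,0],"fingers": 1},{"translation": [0,0,0],"turn": [0,0,0],"fingers": 1}]}}

```text
time_s: 5.75
eef_pos: [459.4, -259.4, 130.3]
eef_rot: [[0.96, -0.279, 0.001], [-0.279, -0.96, -0.0], [0.001, -0.0, -1.0]]
force: [-0.4, 0.1, -0.1]
grip_width: 87.2
```

```bash
python3 - <<'E'
from h import *
p=pinch([452.9,-258.4],1.285)
goto(*p,14,1.285-np.pi/2)
m,im=snap("wrist","pics/w3.png")
E
```

```text
t 5.75 at [ 459.4 -259.4  130.3] psi -0.2825 d tool mm [ -0.6   0.8 116.3] turn deg [-0.   -0.04  0.19] F [-0.4  0.1 -0.1] w 87.2 j6 1.49
```

View pics/w3.png

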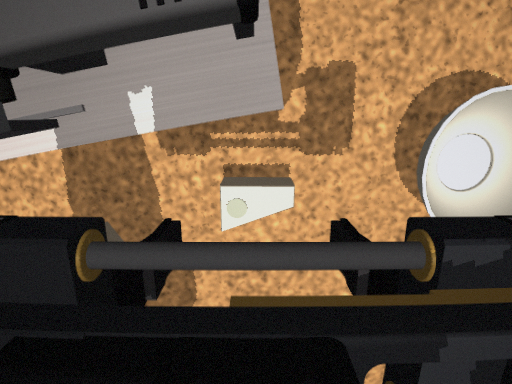

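{"op": "send_rows", "data": {"plan": [{"translation": [0,0,0.036],"turn": [0,0,0],"fingers": 1},{"translation": [0,0,0.036],"turn": [0,0,0],"fingers": 1},{"translation": [0,0,0.03],"turn": [0,0,0],"fingers": 1},{"translation": [0,0,0.014],"turn": [0,0,0],"fingers": 1},{"translation": [0,0,0],"turn": [0,0,0],"fingers": 1},{"translation": [0,0,0],"turn": [0,0,0],"fingers": 0.5},{"translation": [0,0,0],"turn": [0,0,0],"fingers": 0.5},{"translation": [0,0,0],"turn": [0,0,0],"fingers": 0.5},{"translation": [0,0,0],"turn": [0,0,0],"fingers": 0.5},{"translation": [0,0,0],"turn": [0,0,0],"fingers": 0.5},{"translation": [0,0,0],"turn": [0,0,0],"fingers": 0.5}], "force": 20}}

```text
time_s: 6.9
eef_pos: [460.4, -259.8, 15.0]
eef_rot: [[0.96, -0.28, 0.002], [-0.28, -0.96, -0.001], [0.002, 0.0, -1.0]]
force: [-1.0, 0.8, 5.5]
grip_width: 65.7
```

```bash
python3 - <<'E'
from h import *
p=tray(0,-55)
goto(*p,100,PS)
E
```

```text
t 6.9 at [ 460.4 -259.8   15. ] psi -0.2837 d tool mm [  87.7 -374.9  -84.9] turn deg [-7.000e-02 -1.100e-01  8.016e+01] F [-1.   0.8  5.5] w 65.7 j6 1.49
```

{"op": "send_rows", "data": {"plan": [{"translation": [0,0,-0.038],"turn": [0,0,0],"fingers": 0.5},{"translation": [0,0,-0.039],"turn": [0,0,0],"fingers": 0.5},{"translation": [0,0,-0.038],"turn": [0,0,0],"fingers": 0.5},{"translation": [0.0097,-0.0417,0],"turn": [0,0,0],"fingers": 0.5},{"translation": [0.0097,-0.0417,0],"turn": [0,0,0],"fingers": 0.5},{"translation": [0.0097,-0.0417,0],"turn": [0,0,0],"fingers": 0.5},{"translation": [0.0097,-0.0417,0],"turn": [0,0,0],"fingers": 0.5},{"translation": [0.0097,-0.0417,0],"turn": [0,0,0],"fingers": 0.5},{"translation": [0.0097,-0.0417,0],"turn": [0,0,0],"fingers": 0.5},{"translation": [0.0097,-0.0417,0],"turn": [0,0,0],"fingers": 0.5},{"translation": [0.0097,-0.0417,0],"turn": [0,0,0],"fingers": 0.5},{"translation": [0.0097,-0.0417,0],"turn": [0,0,0],"fingers": 0.5}]}}

```text
time_s: 8.1
eef_pos: [648.5, 77.8, 128.1]
eef_rot: [[0.96, -0.281, -0.002], [-0.281, -0.96, 0.0], [-0.002, 0.0, -1.0]]
force: [1.2, -0.4, -1.5]
grip_width: 66.2
```

{"op": "send_rows", "data": {"plan": [{"translation": [0,0,0],"turn": [0,0,8.02],"fingers": 0.5},{"translation": [0,0,0],"turn": [0,0,8.02],"fingers": 0.5},{"translation": [0,0,0],"turn": [0,0,8.02],"fingers": 0.5},{"translation": [0,0,0],"turn": [0,0,8.02],"fingers": 0.5},{"translation": [0,0,0],"turn": [0,0,8.02],"fingers": 0.5},{"translation": [0,0,0],"turn": [0,0,8.02],"fingers": 0.5},{"translation": [0,0,0],"turn": [0,0,8.02],"fingers": 0.5},{"translation": [0,0,0],"turn": [0,0,8.02],"fingers": 0.5},{"translation": [0,0,0],"turn": [0,0,8.02],"fingers": 0.5},{"translation": [0,0,0],"turn": [0,0,8.02],"fingers": 0.5},{"translation": [0,0,0],"turn": [0,0,0],"fingers": 0.5},{"translation": [0,0,0],"turn": [0,0,0],"fingers": 0.5}]}}

```text
time_s: 9.3
eef_pos: [648.2, 76.2, 128.2]
eef_rot: [[-0.11, -0.994, -0.001], [-0.994, 0.11, -0.0], [0.0, 0.001, -1.0]]
force: [0.6, 1.5, -1.6]
grip_width: 65.5
```

```bash
python3 - <<'E'
from h import *
p=tray(0,-55)
goto(*p,28,PS)
m,im=snap("side","pics/s4.png"); crop(im,140,130,180,150,4,"pics/s4c.png")
snap("wrist","pics/w4.png")
E
```

```text
t 9.3 at [648.2  76.2 128.2] psi -1.6812 d tool mm [  0.4  -1.3 100.2] turn deg [ 0.07 -0.01  0.09] F [ 0.6  1.5 -1.6] w 65.5 j6 -0.47
```

View pics/s4c.png

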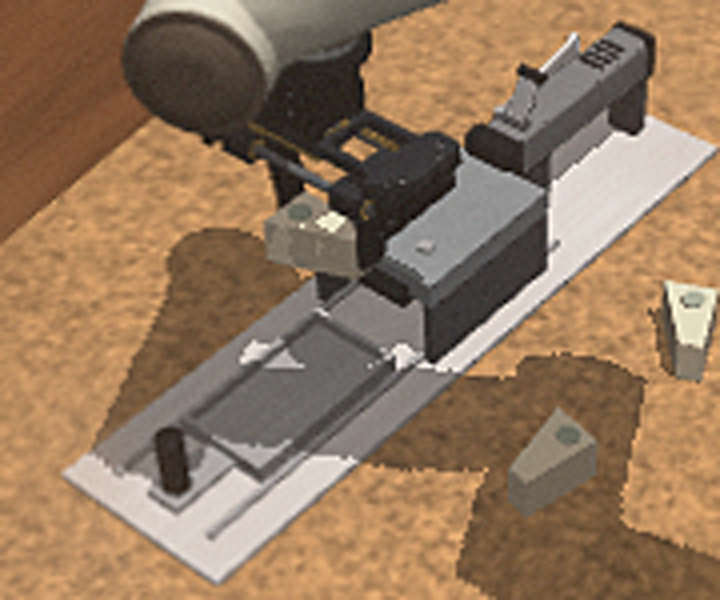

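View pics/w4.png

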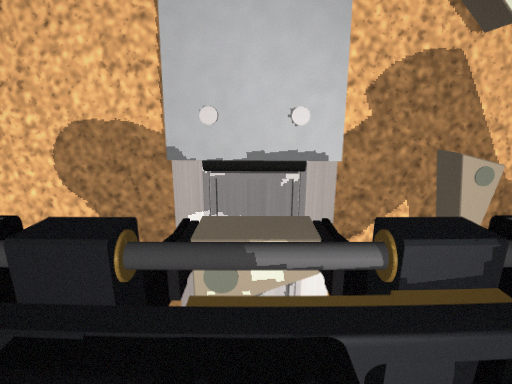

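{"op": "send_rows", "data": {"plan": [{"translation": [0,-0.001,0.04],"turn": [0,0,0],"fingers": 0.5},{"translation": [0,0,0.035],"turn": [0,0,0],"fingers": 0.5},{"translation": [0,0,0.015],"turn": [0,0,0],"fingers": 0.5},{"translation": [0,0,0.005],"turn": [0,0,0],"fingers": 0.5},{"translation": [0,0,0.004],"turn": [0,0,0],"fingers": 0.5},{"translation": [0,0,0],"turn": [0,0,0],"fingers": 0.5},{"translation": [0,0,0],"turn": [0,0,0],"fingers": 0.5}]}}

```text
time_s: 10.1
eef_pos: [650.8, 76.4, 31.5]
eef_rot: [[-0.112, -0.994, 0.003], [-0.994, 0.112, 0.001], [-0.001, -0.003, -1.0]]
force: [0.8, 0.3, -1.5]
grip_width: 65.7
```

```bash
python3 - <<'E'
from h import *
goto(*tray(0,-59),27,PS)
m,im=snap("wrist","pics/w5.png")
E
```

```text
t 10.1 at [650.8  76.4  31.5] psi -1.6835 d tool mm [4.9 1.3 4.5] turn deg [-0.16  0.06 -0.04] F [ 0.8  0.3 -1.5] w 65.7 j6 -0.48
```

View pics/w5.png

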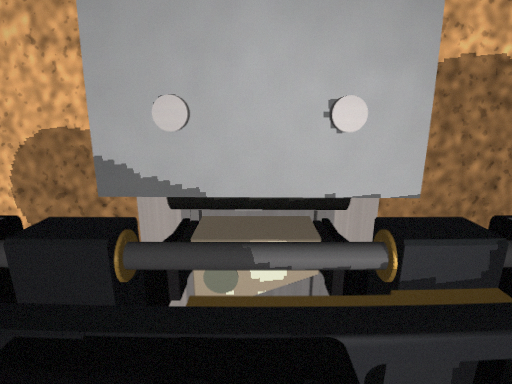

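{"op": "send_rows", "data": {"plan": [{"translation": [0,0.001,0.002],"turn": [0,0,0],"fingers": 0.5},{"translation": [0,0,0.0015],"turn": [0,0,0],"fingers": 0.5},{"translation": [0.002,0,0],"turn": [0,0,0],"fingers": 0.5},{"translation": [0.002,0,0],"turn": [0,0,0],"fingers": 0.5},{"translation": [0,0,0],"turn": [0,0,0],"fingers": 0.5},{"translation": [0,0,0],"turn": [0,0,0],"fingers": 0.5}]}}

```text
time_s: 10.75
eef_pos: [649.0, 72.4, 27.1]
eef_rot: [[-0.113, -0.994, 0.002], [-0.994, 0.113, 0.0], [-0.001, -0.002, -1.0]]
force: [-0.0, 1.9, 3.7]
grip_width: 65.8
```

```bash
python3 - <<'E'
from h import *
goto(*tray(0,-59),27,PS)
E
```

```text
t 10.75 at [649.   72.4  27.1] psi -1.6837 d tool mm [0.7 0.  0.1] turn deg [-0.1   0.03 -0.05] F [-0.   1.9  3.7] w 65.8 j6 -0.47
```

{"op": "send_rows", "data": {"plan": [{"translation": [0,0,0],"turn": [0,0,0],"fingers": 0.9},{"translation": [0,0,0],"turn": [0,0,0],"fingers": 0.9},{"translation": [0,0,0],"turn": [0,0,0],"fingers": 0.9},{"translation": [0,0,0],"turn": [0,0,0],"fingers": 0.9},{"translation": [0,0,-0.02],"turn": [0,0,0],"fingers": 0.9},{"translation": [0,0,-0.04],"turn": [0,0,0],"fingers": 1},{"translation": [0,0,-0.045],"turn": [0,0,0],"fingers": 1},{"translation": [-0.045,0,-0.02],"turn": [0,0,0],"fingers": 1},{"translation": [-0.045,0,0],"turn": [0,0,0],"fingers": 1},{"translation": [-0.045,0,0],"turn": [0,0,0],"fingers": 1},{"translation": [0,0,0],"turn": [0,0,0],"fingers": 1},{"translation": [0,0,0],"turn": [0,0,0],"fingers": 1}]}}

```text
time_s: 11.95
eef_pos: [662.9, 207.3, 150.6]
eef_rot: [[-0.111, -0.994, -0.001], [-0.994, 0.111, -0.001], [0.001, 0.001, -1.0]]
force: [0.8, 0.3, -0.2]
grip_width: 86.6
```

```bash
python3 - <<'E'
from h import *
goto(*tray(0,75),150,PS)
m,im=snap("wrist","pics/w6.png"); crop(im,120,60,270,200,3,"pics/w6c.png")
E
```

```text
t 11.95 at [662.9 207.3 150.6] psi -1.6821 d tool mm [ 2.4 -1.2  0.6] turn deg [ 0.07 -0.04  0.04] F [ 0.8  0.3 -0.2] w 86.6 j6 -0.65
```

View pics/w6c.png

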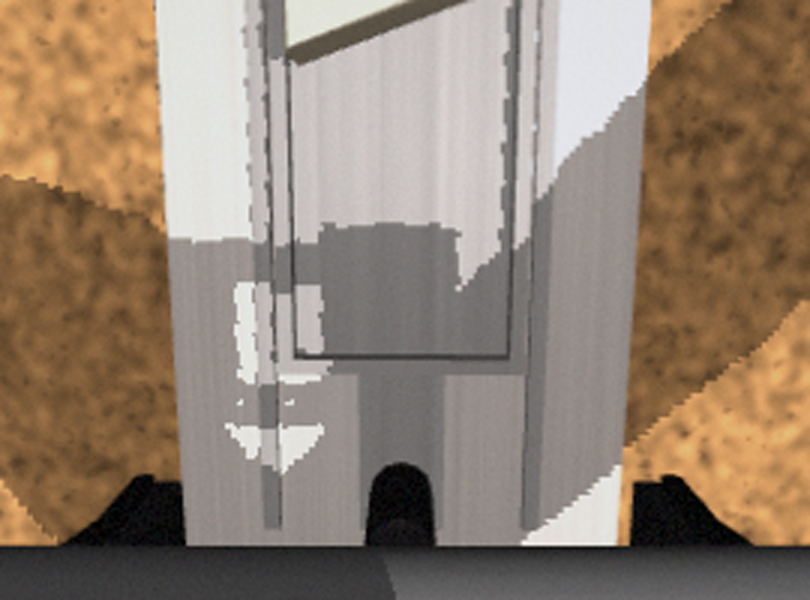

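View pics/w6.png

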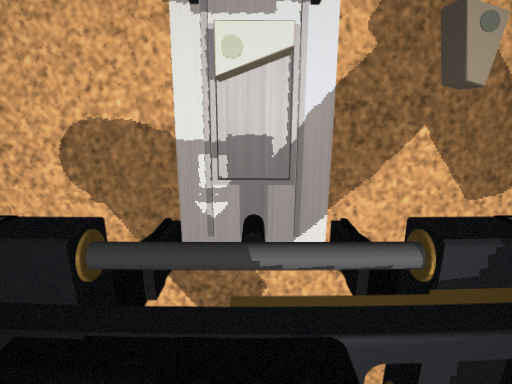

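```bash
python3 - <<'E'
from h import *
m,im=load("pics/w6.png")
f=lambda p:np.array(p)/3+[120,60]
q=onz(m,f([(296,358),(508,356)]),22); print(q, q.mean(0)-69*np.array([.112,.994,0]))
wedges(m,im,z=52,vmin=180,smax=35,roi=(200,10,330,90))
E
```

```text
[[698.38785235 195.9714254   22.        ]
 [628.32409386 203.18553427  22.        ]] [655.6279731  130.99247983  22.        ]
px [[329.0, 9.0], [329.0, 89.0], [200.0, 89.0], [200.0, 13.0]] centre [642.1  88.5] th 2.906 rms 24.8 area 8418.0
```

```bash
sed -i 's/T=np.array(\[655.5,130.3\])/T=np.array([655.5,130.8])/' h.py
cat >> h.py <<'E'
def tl(c):
    d=np.array(c)-T; cc,s=np.cos(SY),np.sin(SY); return np.array([cc*d[0]+s*d[1],-s*d[0]+cc*d[1]])
E
python3 - <<'E'
from h import *
m,im=load("pics/w6.png"); crop(im,200,10,110,80,7,"pics/w6d.png")
w=onz(m,[(214,21),(295,20),(294,46),(217,76)],52)[:,:2]
e,t,th=fit(w); print(e,tl(t),th-SY)
m,im=load("pics/w1.png")
for th,c,k in ((-1.910,(451.3,96.3),1),):
    p=pinch(c,th); print(p); goto(*p,150,th+np.pi/2)
E
```

```text
1.3304347107600556 [ -0.6954027  -51.03684338] 0.009704495049794842
[445.64188041  98.29641747]
t 12.0 at [663.  206.2 150.8] psi -1.6835 d tool mm [131.7 203.9   1.1] turn deg [  0.09   0.   -77.02] F [-0.7 -0.6  0.4] w 87.1 j6 -0.65
```

View pics/w6d.png

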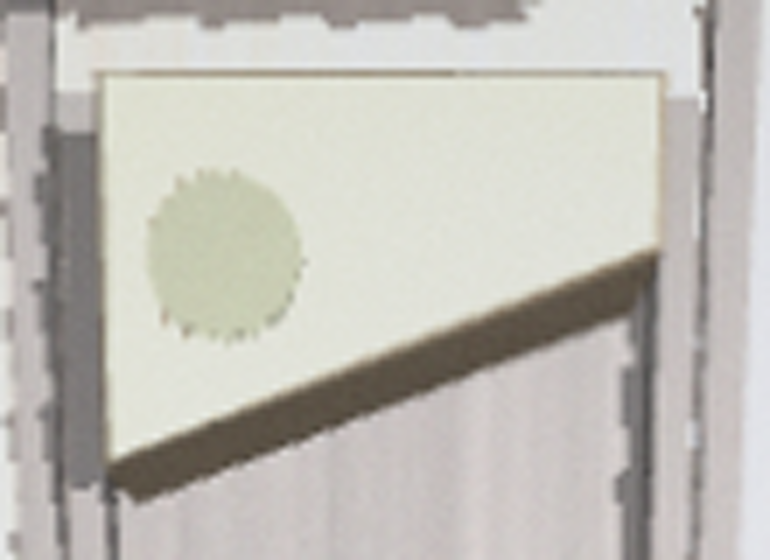

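{"op": "send_rows", "data": {"plan": [{"translation": [0.022,0.034,0],"turn": [0,0,0],"fingers": 1},{"translation": [0.022,0.034,0],"turn": [0,0,0],"fingers": 1},{"translation": [0.022,0.034,0],"turn": [0,0,0],"fingers": 1},{"translation": [0.022,0.034,0],"turn": [0,0,0],"fingers": 1},{"translation": [0.022,0.034,0],"turn": [0,0,0],"fingers": 1},{"translation": [0.022,0.034,0],"turn": [0,0,0],"fingers": 1},{"translation": [0,0,0],"turn": [0,0,-8.56],"fingers": 1},{"translation": [0,0,0],"turn": [0,0,-8.56],"fingers": 1},{"translation": [0,0,0],"turn": [0,0,-8.56],"fingers": 1},{"translation": [0,0,0],"turn": [0,0,-8.56],"fingers": 1},{"translation": [0,0,0],"turn": [0,0,-8.56],"fingers": 1},{"translation": [0,0,0],"turn": [0,0,-8.56],"fingers": 1},{"translation": [0,0,0],"turn": [0,0,-8.56],"fingers": 1},{"translation": [0,0,0],"turn": [0,0,-8.56],"fingers": 1},{"translation": [0,0,0],"turn": [0,0,-8.56],"fingers": 1},{"translation": [0,0,0],"turn": [0,0,0],"fingers": 1},{"translation": [0,0,0],"turn": [0,0,0],"fingers": 1}]}}

```text
time_s: 13.7
eef_pos: [445.7, 97.3, 151.4]
eef_rot: [[0.941, -0.337, -0.0], [-0.337, -0.941, -0.0], [0.0, 0.0, -1.0]]
force: [0.4, 0.8, 0.9]
grip_width: 87.1
```

```bash
python3 - <<'E'
from h import *
th=-1.910;p=pinch((451.3,96.3),th); goto(*p,14,th+np.pi/2)
m,im=snap("wrist","pics/w7.png")
wedges(m,im,vmin=140,roi=(170,100,340,218))
E
```

```text
t 13.7 at [445.7  97.3 151.4] psi -0.3440 d tool mm [ -0.4  -0.9 137.4] turn deg [ 0.   -0.   -0.27] F [0.4 0.8 0.9] w 87.1 j6 0.65
px [[288.0, 155.0], [286.0, 200.0], [219.0, 200.0], [219.0, 182.0]] centre [451.4  97.5] th -1.908 rms 1.1 area 2092.5
```

View pics/w7.png

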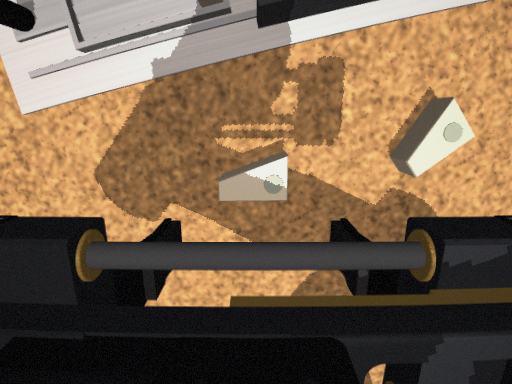

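{"op": "send_rows", "data": {"plan": [{"translation": [0,0,0.04],"turn": [0,0,-0.3],"fingers": 1},{"translation": [0,0,0.04],"turn": [0,0,0],"fingers": 1},{"translation": [0,0,0.035],"turn": [0,0,0],"fingers": 1},{"translation": [0,0,0.016],"turn": [0,0,0],"fingers": 1},{"translation": [0,0,0.006],"turn": [0,0,0],"fingers": 1},{"translation": [0,0,0],"turn": [0,0,0],"fingers": 0.5},{"translation": [0,0,0],"turn": [0,0,0],"fingers": 0.5},{"translation": [0,0,0],"turn": [0,0,0],"fingers": 0.5},{"translation": [0,0,0],"turn": [0,0,0],"fingers": 0.5},{"translation": [0,0,0],"turn": [0,0,0],"fingers": 0.5},{"translation": [0,0,0],"turn": [0,0,0],"fingers": 0.5}], "force": 20}}

```text
time_s: 14.85
eef_pos: [446.8, 98.8, 15.5]
eef_rot: [[0.945, -0.328, 0.002], [-0.328, -0.945, 0.001], [0.002, -0.002, -1.0]]
force: [-1.3, 0.3, 5.7]
grip_width: 65.8
```

```bash
python3 - <<'E'
from h import *
goto(*tray(0,-10),125,PS)
E
```

```text
t 14.85 at [446.8  98.8  15.5] psi -0.3339 d tool mm [ 189.1  -89.1 -109. ] turn deg [-1.700e-01 -1.000e-02  7.728e+01] F [-1.3  0.3  5.7] w 65.8 j6 0.66
```

{"op": "send_rows", "data": {"plan": [{"translation": [0,0,-0.037],"turn": [0,0,0],"fingers": 0.5},{"translation": [0,0,-0.037],"turn": [0,0,0],"fingers": 0.5},{"translation": [0,0,-0.036],"turn": [0,0,0],"fingers": 0.5},{"translation": [0.0378,-0.0178,0],"turn": [0,0,0],"fingers": 0.5},{"translation": [0.0378,-0.0178,0],"turn": [0,0,0],"fingers": 0.5},{"translation": [0.0378,-0.0178,0],"turn": [0,0,0],"fingers": 0.5},{"translation": [0.0378,-0.0178,0],"turn": [0,0,0],"fingers": 0.5},{"translation": [0.0378,-0.0178,0],"turn": [0,0,0],"fingers": 0.5},{"translation": [0,0,0],"turn": [0,0,8.58],"fingers": 0.5},{"translation": [0,0,0],"turn": [0,0,8.58],"fingers": 0.5},{"translation": [0,0,0],"turn": [0,0,8.58],"fingers": 0.5},{"translation": [0,0,0],"turn": [0,0,8.58],"fingers": 0.5},{"translation": [0,0,0],"turn": [0,0,8.58],"fingers": 0.5},{"translation": [0,0,0],"turn": [0,0,8.58],"fingers": 0.5},{"translation": [0,0,0],"turn": [0,0,8.58],"fingers": 0.5},{"translation": [0,0,0],"turn": [0,0,8.58],"fingers": 0.5},{"translation": [0,0,0],"turn": [0,0,8.58],"fingers": 0.5},{"translation": [0,0,0],"turn": [0,0,0],"fingers": 0.5},{"translation": [0,0,0],"turn": [0,0,0],"fingers": 0.5}]}}

```text
time_s: 16.75
eef_pos: [653.1, 120.2, 123.8]
eef_rot: [[-0.108, -0.994, -0.001], [-0.994, 0.108, -0.0], [0.0, 0.001, -1.0]]
force: [0.6, 0.1, -1.5]
grip_width: 65.9
```

```bash
python3 - <<'E'
from h import *
goto(*tray(-0.5,-10),28,PS)
m,im=snap("wrist","pics/w8.png")
E
```

```text
t 16.75 at [653.1 120.2 123.8] psi -1.6789 d tool mm [-0.8 -0.8 95.8] turn deg [ 0.07 -0.02  0.22] F [ 0.6  0.1 -1.5] w 65.9 j6 -0.53
```

View pics/w8.png

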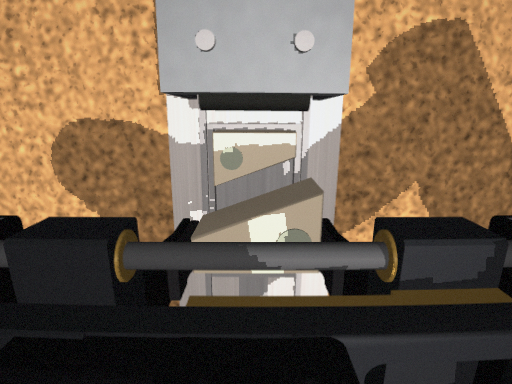

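{"op": "send_rows", "data": {"plan": [{"translation": [0,-0.001,0.04],"turn": [0,0,0.2],"fingers": 0.5},{"translation": [0,0,0.033],"turn": [0,0,0],"fingers": 0.5},{"translation": [0,0,0.015],"turn": [0,0,0],"fingers": 0.5},{"translation": [0,0,0.004],"turn": [0,0,0],"fingers": 0.5},{"translation": [0,0,0],"turn": [0,0,0],"fingers": 0.5},{"translation": [0,0,0],"turn": [0,0,0],"fingers": 0.5}]}}

```text
time_s: 17.4
eef_pos: [656.0, 120.7, 34.2]
eef_rot: [[-0.113, -0.994, 0.003], [-0.994, 0.113, 0.001], [-0.001, -0.003, -1.0]]
force: [0.1, -0.3, -1.2]
grip_width: 65.8
```

```bash
python3 - <<'E'
from h import *
goto(*tray(-0.5,-14.5),27.5,PS)
E
```

```text
t 17.4 at [656.  120.7  34.2] psi -1.6845 d tool mm [4.5 2.1 6.7] turn deg [-0.19  0.07 -0.1 ] F [ 0.1 -0.3 -1.2] w 65.8 j6 -0.54
```

{"op": "send_rows", "data": {"plan": [{"translation": [0,0.002,0.003],"turn": [0,0,0],"fingers": 0.5},{"translation": [0,0,0.003],"turn": [0,0,0],"fingers": 0.5},{"translation": [0.0015,0,0],"turn": [0,0,0],"fingers": 0.5},{"translation": [0.0015,0,0],"turn": [0,0,0],"fingers": 0.5},{"translation": [0.001,0,0],"turn": [0,0,0],"fingers": 0.5},{"translation": [0,0,0],"turn": [0,0,0],"fingers": 0.5},{"translation": [0,0,0],"turn": [0,0,0],"fingers": 0.5}]}}

```text
time_s: 18.1
eef_pos: [653.2, 116.9, 27.5]
eef_rot: [[-0.114, -0.994, 0.002], [-0.994, 0.114, 0.001], [-0.001, -0.002, -1.0]]
force: [0.6, 2.4, 5.5]
grip_width: 65.8
```

```bash
python3 - <<'E'
from h import *
goto(*tray(-0.5,-14.5),27.5,PS)
m,im=snap("wrist","pics/w9.png"); crop(im,130,80,260,160,3,"pics/w9c.png")
E
```

```text
t 18.1 at [653.2 116.9  27.5] psi -1.6848 d tool mm [ 0.4 -0.3 -0. ] turn deg [-0.14  0.05 -0.12] F [0.6 2.4 5.5] w 65.8 j6 -0.53
```

View pics/w9c.png

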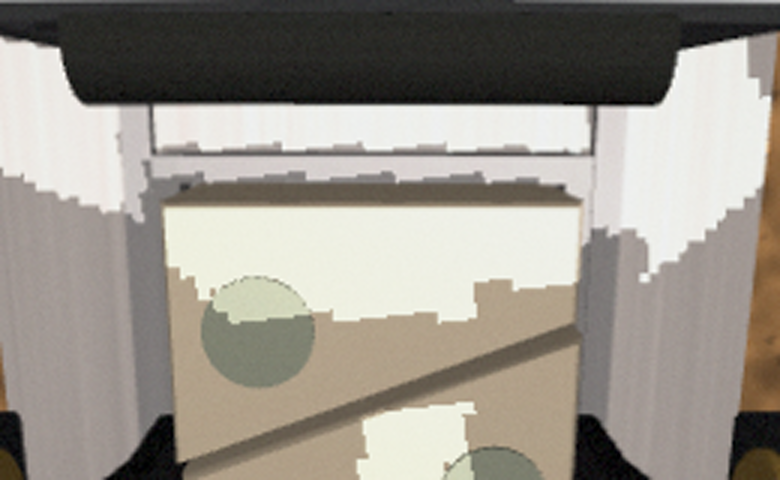

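{"op": "send_rows", "data": {"plan": [{"translation": [0.001,0,-0.0005],"turn": [0,0,0],"fingers": 0.5},{"translation": [0.001,0,0],"turn": [0,0,0],"fingers": 0.5},{"translation": [0,0,0],"turn": [0,0,0],"fingers": 0.5},{"translation": [0,0,0],"turn": [0,0,0],"fingers": 0.5}]}}

```text
time_s: 18.55
eef_pos: [652.9, 114.6, 27.5]
eef_rot: [[-0.114, -0.993, 0.002], [-0.993, 0.114, 0.0], [-0.001, -0.002, -1.0]]
force: [1.4, 1.0, 4.8]
grip_width: 65.7
```

```bash
python3 - <<'E'
from h import *
goto(*tray(-0.5,-14.5),27.5,PS)
m,im=snap("wrist","pics/w10.png"); crop(im,130,80,260,160,3,"pics/w10c.png")
E
```

```text
t 18.55 at [652.9 114.6  27.5] psi -1.6849 d tool mm [-1.9 -0.3  0. ] turn deg [-0.12  0.03 -0.12] F [1.4 1.  4.8] w 65.7 j6 -0.53
```

View pics/w10c.png

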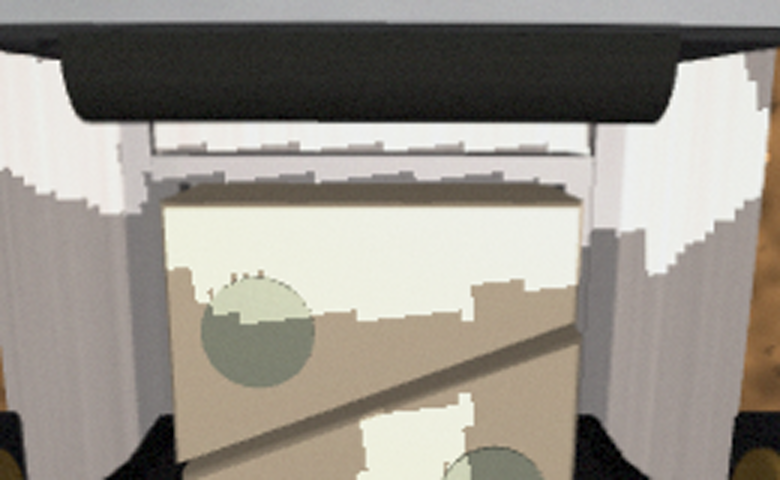

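{"op": "send_rows", "data": {"plan": [{"translation": [0,0,-0.001],"turn": [0,0,0],"fingers": 0.5},{"translation": [0,0,-0.0005],"turn": [0,0,0],"fingers": 0.5},{"translation": [0,0,0],"turn": [0,0,0],"fingers": 0.5}]}}

```text
time_s: 18.9
eef_pos: [651.3, 114.0, 27.6]
eef_rot: [[-0.115, -0.993, -0.002], [-0.993, 0.115, -0.001], [0.001, 0.002, -1.0]]
force: [1.2, 0.1, 0.8]
grip_width: 66.0
```

```bash
python3 - <<'E'
from h import *
goto(*tray(-0.5,-14.5),27.5,PS)
m,im=snap("wrist","pics/w11.png"); crop(im,130,80,260,160,3,"pics/w11c.png")
E
```

```text
t 18.9 at [651.3 114.   27.6] psi -1.6857 d tool mm [-2.7 -1.8  0.1] turn deg [ 0.09 -0.05 -0.16] F [1.2 0.1 0.8] w 66.0 j6 -0.53
```

View pics/w11c.png

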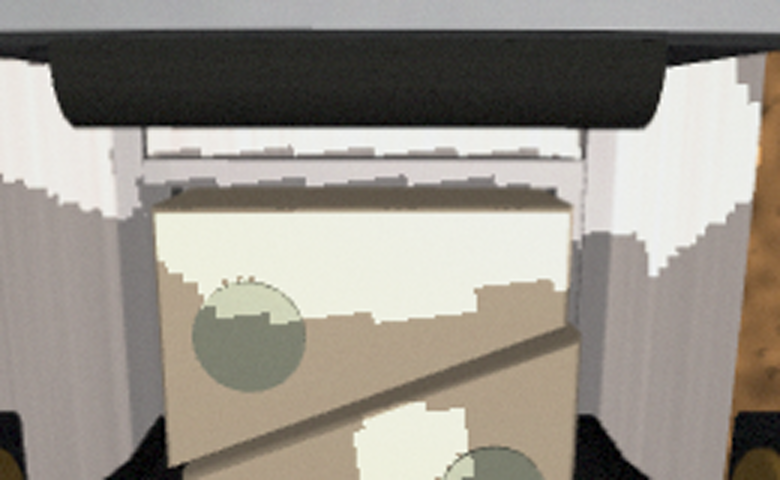

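{"op": "send_rows", "data": {"plan": [{"translation": [0.001,-0.001,-0.0005],"turn": [0,0,0],"fingers": 0.5},{"translation": [0.001,0,0],"turn": [0,0,0],"fingers": 0.5},{"translation": [0.001,0,0],"turn": [0,0,0],"fingers": 0.5},{"translation": [0,0,0],"turn": [0,0,0],"fingers": 0.5},{"translation": [0,0,0],"turn": [0,0,0],"fingers": 0.5}]}}

```text
time_s: 19.45
eef_pos: [651.8, 111.3, 28.3]
eef_rot: [[-0.115, -0.993, -0.002], [-0.993, 0.115, -0.0], [0.0, 0.002, -1.0]]
force: [-0.7, 3.1, -2.4]
grip_width: 65.4
```

```bash
python3 - <<'E'
from h import *
goto(*tray(-0.5,-14.5),27.5,PS)
m,im=snap("wrist","pics/w12.png"); crop(im,130,80,260,160,3,"pics/w12c.png")
E
```

```text
t 19.45 at [651.8 111.3  28.3] psi -1.6857 d tool mm [-5.3 -1.   0.8] turn deg [ 0.1  -0.03 -0.17] F [-0.7  3.1 -2.4] w 65.4 j6 -0.53
```

View pics/w12c.png

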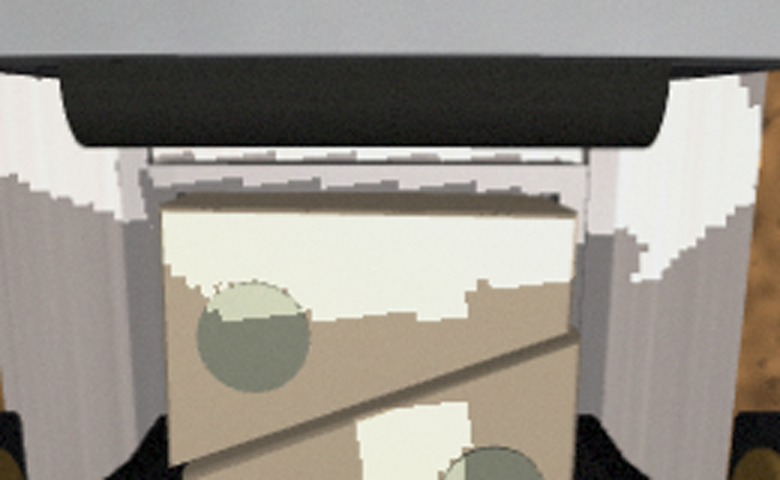

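{"op": "send_rows", "data": {"plan": [{"translation": [0,0,0.0005],"turn": [0,0,0],"fingers": 0.85},{"translation": [0,0,0],"turn": [0,0,0],"fingers": 0.85},{"translation": [0,0,0],"turn": [0,0,0],"fingers": 0.85},{"translation": [0,0,0],"turn": [0,0,0],"fingers": 0.85},{"translation": [0,0,-0.02],"turn": [0,0,0],"fingers": 0.9},{"translation": [0,0,-0.04],"turn": [0,0,0],"fingers": 1},{"translation": [0,0,-0.045],"turn": [0,0,0],"fingers": 1},{"translation": [-0.03,0,-0.03],"turn": [0,0,0],"fingers": 1},{"translation": [-0.045,0,0],"turn": [0,0,0],"fingers": 1},{"translation": [-0.03,0,0],"turn": [0,0,0],"fingers": 1},{"translation": [0,0,0],"turn": [0,0,0],"fingers": 1},{"translation": [0,0,0],"turn": [0,0,0],"fingers": 1}]}}

```text
time_s: 20.7
eef_pos: [664.3, 216.0, 163.0]
eef_rot: [[-0.113, -0.994, -0.001], [-0.994, 0.113, -0.001], [0.001, 0.001, -1.0]]
force: [0.1, -0.2, 0.0]
grip_width: 86.6
```

```bash
python3 - <<'E'
from h import *
goto(*tray(0,75),150,PS)
m,im=snap("wrist","pics/w13.png"); crop(im,160,0,190,190,4,"pics/w13c.png")
E
```

```text
t 20.7 at [664.3 216.  163. ] psi -1.6844 d tool mm [10.7 -0.8 13. ] turn deg [ 0.03 -0.04 -0.09] F [ 0.1 -0.2  0. ] w 86.6 j6 -0.66
```

View pics/w13c.png

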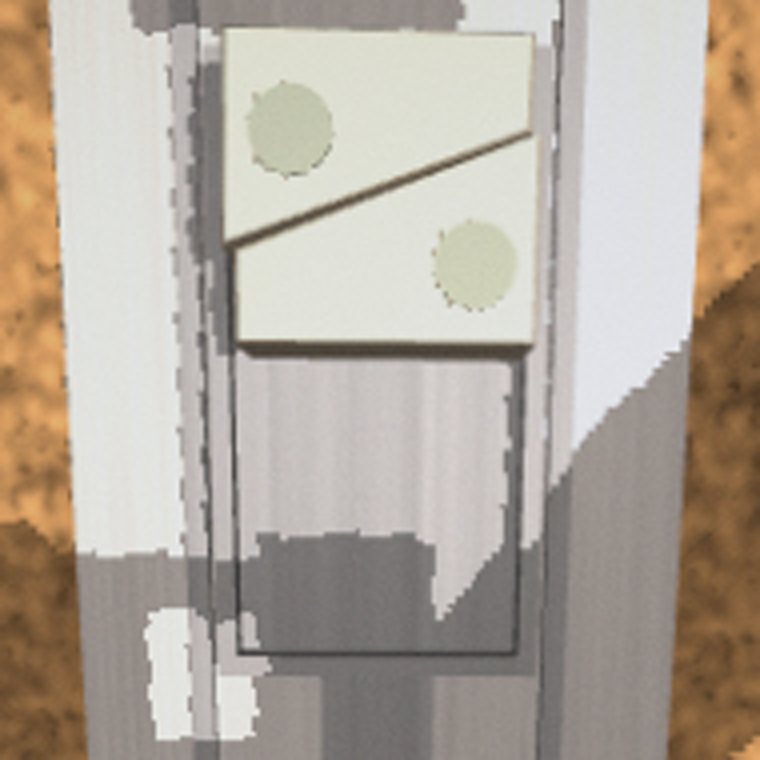

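```bash
python3 - <<'E'
from h import *
m,im=load("pics/w13.png")
f=lambda p:np.array(p)/4+[160,0]
q=onz(m,f([(240,653),(516,653)]),22); u=np.array([-np.sin(SY),np.cos(SY)]);T2=q.mean(0)[:2]-69*u; print(q,T2)
import h; h.T=T2
for n,p in (("w1",[(222,28),(535,34),(531,130),(229,242)]),("w2",[(235,248),(536,136),(532,344),(240,342)])):
    w=onz(m,f(p),52)[:,:2]; e,t,th=fit(w); print(n,e,h.tl(t),th-SY)
th=-1.263;c=(430.8,-77.8);p=pinch(c,th); print(p)
goto(*p,150,th-np.pi/2)
E
```

```text
[[697.82904076 190.50521316  22.        ]
 [627.50752338 198.57524462  22.        ]] [654.95642861 125.97254469]
w1 1.2126859641821142 [ -0.46983202 -50.9571691 ] -0.014596259736916403
w2 1.3868047920195492 [ -1.79254089 -19.20655817] 3.1343495004829003
[425.08197896 -79.61775559]
t 20.75 at [664.3 215.2 163.1] psi -1.6854 d tool mm [320.2 203.9  13.4] turn deg [ 1.00e-02 -6.00e-02  6.58e+01] F [ 0.  -0.1  0.7] w 86.9 j6 -0.66
```

{"op": "send_rows", "data": {"plan": [{"translation": [0.04,0.0255,0.0017],"turn": [0,0,0],"fingers": 1},{"translation": [0.04,0.0255,0.0017],"turn": [0,0,0],"fingers": 1},{"translation": [0.04,0.0255,0.0017],"turn": [0,0,0],"fingers": 1},{"translation": [0.04,0.0255,0.0017],"turn": [0,0,0],"fingers": 1},{"translation": [0.04,0.0255,0.0017],"turn": [0,0,0],"fingers": 1},{"translation": [0.04,0.0255,0.0017],"turn": [0,0,0],"fingers": 1},{"translation": [0.04,0.0255,0.0017],"turn": [0,0,0],"fingers": 1},{"translation": [0.04,0.0255,0.0017],"turn": [0,0,0],"fingers": 1},{"translation": [0,0,0],"turn": [0,0,8.23],"fingers": 1},{"translation": [0,0,0],"turn": [0,0,8.23],"fingers": 1},{"translation": [0,0,0],"turn": [0,0,8.23],"fingers": 1},{"translation": [0,0,0],"turn": [0,0,8.23],"fingers": 1},{"translation": [0,0,0],"turn": [0,0,8.23],"fingers": 1},{"translation": [0,0,0],"turn": [0,0,8.23],"fingers": 1},{"translation": [0,0,0],"turn": [0,0,8.23],"fingers": 1},{"translation": [0,0,0],"turn": [0,0,8.23],"fingers": 1},{"translation": [0,0,0],"turn": [0,0,0],"fingers": 1},{"translation": [0,0,0],"turn": [0,0,0],"fingers": 1}]}}

```text
time_s: 22.55
eef_pos: [424.9, -79.6, 149.9]
eef_rot: [[-0.953, -0.304, 0.0], [-0.304, 0.953, -0.0], [-0.0, -0.0, -1.0]]
force: [-0.1, -0.3, -0.4]
grip_width: 87.2
```

```bash
sed -i 's/T=np.array(\[655.5,130.8\])/T=np.array([655.0,126.0])/' h.py
python3 - <<'E'
from h import *
th=-1.263;c=(430.8,-77.8);p=pinch(c,th)
goto(*p,14,th-np.pi/2)
m,im=snap("wrist","pics/w14.png")
wedges(m,im,vmin=140,roi=(170,80,340,214))
E
```

```text
t 22.55 at [424.9 -79.6 149.9] psi -2.8327 d tool mm [-1.000e-01 -1.000e-01  1.359e+02] turn deg [-0.01  0.02  0.06] F [-0.1 -0.3 -0.4] w 87.2 j6 -1.46
px [[289.0, 180.0], [289.0, 202.0], [222.0, 215.0], [222.0, 180.0]] centre [428.4 -79. ] th -1.328 rms 3.8 area 1947.0
```

View pics/w14.png

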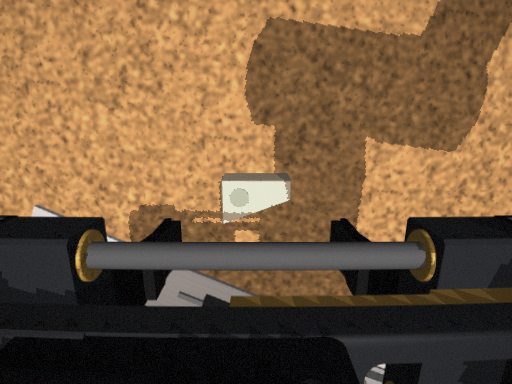

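Wedge B is at (255,195), aligned with the jaws. Descend and grip.

{"op": "send_rows", "data": {"plan": [{"translation": [0,0,0.04],"turn": [0,0,0],"fingers": 1},{"translation": [0,0,0.04],"turn": [0,0,0],"fingers": 1},{"translation": [0,0,0.034],"turn": [0,0,0],"fingers": 1},{"translation": [0,0,0.016],"turn": [0,0,0],"fingers": 1},{"translation": [0,0,0.006],"turn": [0,0,0],"fingers": 1},{"translation": [0,0,0],"turn": [0,0,0],"fingers": 0.5},{"translation": [0,0,0],"turn": [0,0,0],"fingers": 0.5},{"translation": [0,0,0],"turn": [0,0,0],"fingers": 0.5},{"translation": [0,0,0],"turn": [0,0,0],"fingers": 0.5},{"translation": [0,0,0],"turn": [0,0,0],"fingers": 0.5},{"translation": [0,0,0],"turn": [0,0,0],"fingers": 0.5}], "force": 20}}

```text
time_s: 23.7
eef_pos: [426.2, -78.7, 14.8]
eef_rot: [[-0.953, -0.303, 0.002], [-0.303, 0.953, 0.0], [-0.002, -0.0, -1.0]]
force: [-1.3, 1.1, 5.7]
grip_width: 65.9
```

```bash
python3 - <<'E'
from h import *
goto(*tray(-1,12),130,PS)
E
```

```text
t 23.7 at [426.2 -78.7  14.8] psi -2.8339 d tool mm [-284.3  137.1 -114.7] turn deg [ -0.09   0.1  -65.95] F [-1.3  1.1  5.7] w 65.9 j6 -1.46
```

{"op": "send_rows", "data": {"plan": [{"translation": [0,0,-0.038],"turn": [0,0,0],"fingers": 0.5},{"translation": [0,0,-0.039],"turn": [0,0,0],"fingers": 0.5},{"translation": [0,0,-0.038],"turn": [0,0,0],"fingers": 0.5},{"translation": [-0.0406,0.0196,0],"turn": [0,0,0],"fingers": 0.5},{"translation": [-0.0406,0.0196,0],"turn": [0,0,0],"fingers": 0.5},{"translation": [-0.0406,0.0196,0],"turn": [0,0,0],"fingers": 0.5},{"translation": [-0.0406,0.0196,0],"turn": [0,0,0],"fingers": 0.5},{"translation": [-0.0406,0.0196,0],"turn": [0,0,0],"fingers": 0.5},{"translation": [-0.0406,0.0196,0],"turn": [0,0,0],"fingers": 0.5},{"translation": [-0.0406,0.0196,0],"turn": [0,0,0],"fingers": 0.5},{"translation": [0,0,0],"turn": [0,0,-8.24],"fingers": 0.5},{"translation": [0,0,0],"turn": [0,0,-8.24],"fingers": 0.5},{"translation": [0,0,0],"turn": [0,0,-8.24],"fingers": 0.5},{"translation": [0,0,0],"turn": [0,0,-8.24],"fingers": 0.5},{"translation": [0,0,0],"turn": [0,0,-8.24],"fingers": 0.5},{"translation": [0,0,0],"turn": [0,0,-8.24],"fingers": 0.5},{"translation": [0,0,0],"turn": [0,0,-8.24],"fingers": 0.5},{"translation": [0,0,0],"turn": [0,0,-8.24],"fingers": 0.5},{"translation": [0,0,0],"turn": [0,0,0],"fingers": 0.5},{"translation": [0,0,0],"turn": [0,0,0],"fingers": 0.5}]}}

```text
time_s: 25.7
eef_pos: [654.3, 137.7, 128.3]
eef_rot: [[-0.116, -0.993, -0.001], [-0.993, 0.116, -0.0], [0.0, 0.001, -1.0]]
force: [-0.5, -0.3, -1.4]
grip_width: 65.7
```

```bash
python3 - <<'E'
from h import *
goto(*tray(-1,12),28,PS)
m,im=snap("wrist","pics/w15.png")
E
```

```text
t 25.7 at [654.3 137.7 128.3] psi -1.6871 d tool mm [ -0.4  -1.1 100.3] turn deg [ 0.06 -0.02 -0.25] F [-0.5 -0.3 -1.4] w 65.7 j6 -0.56
```

View pics/w15.png

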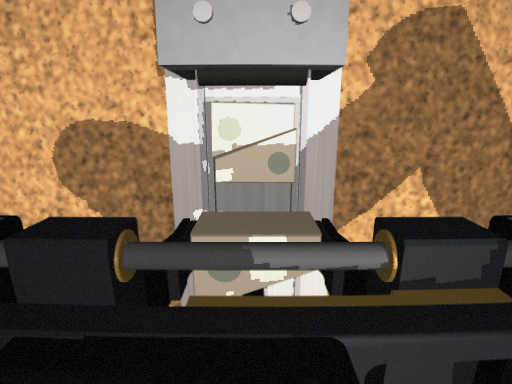

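{"op": "send_rows", "data": {"plan": [{"translation": [0,0.0005,0.04],"turn": [0,0,-0.2],"fingers": 0.5},{"translation": [0,0,0.033],"turn": [0,0,0],"fingers": 0.5},{"translation": [0,0,0.015],"turn": [0,0,0],"fingers": 0.5},{"translation": [0,0,0.007],"turn": [0,0,0],"fingers": 0.5},{"translation": [0,0,0],"turn": [0,0,0],"fingers": 0.5},{"translation": [0,0,0],"turn": [0,0,0],"fingers": 0.5}]}}

```text
time_s: 26.35
eef_pos: [655.2, 138.3, 35.2]
eef_rot: [[-0.109, -0.994, 0.002], [-0.994, 0.109, 0.001], [-0.001, -0.002, -1.0]]
force: [1.3, -0.4, -1.4]
grip_width: 65.6
```

```bash
python3 - <<'E'
from h import *
goto(*tray(-1,7),28,PS)
E
```

```text
t 26.35 at [655.2 138.3  35.2] psi -1.6805 d tool mm [ 5.2 -0.1  7.2] turn deg [-0.13  0.06  0.13] F [ 1.3 -0.4 -1.4] w 65.6 j6 -0.56
```

{"op": "send_rows", "data": {"plan": [{"translation": [0,0,0.004],"turn": [0,0,0],"fingers": 0.5},{"translation": [0,0,0.0025],"turn": [0,0,0],"fingers": 0.5},{"translation": [0.002,0,0],"turn": [0,0,0],"fingers": 0.5},{"translation": [0.0015,0,0],"turn": [0,0,0],"fingers": 0.5},{"translation": [0.001,0,0],"turn": [0,0,0],"fingers": 0.5},{"translation": [0,0,0],"turn": [0,0,0],"fingers": 0.5},{"translation": [0,0,0],"turn": [0,0,0],"fingers": 0.5}]}}

```text
time_s: 27.05
eef_pos: [653.8, 133.5, 27.4]
eef_rot: [[-0.109, -0.994, 0.0], [-0.994, 0.109, 0.0], [-0.0, -0.0, -1.0]]
force: [-0.8, 0.8, -2.1]
grip_width: 65.9
```

```bash
python3 - <<'E'
from h import *
goto(*tray(-1,7),28,PS)
m,im=snap("wrist","pics/w16.png"); crop(im,130,80,260,160,3,"pics/w16c.png")
E
```

```text
t 27.05 at [653.8 133.5  27.4] psi -1.6804 d tool mm [ 0.3 -1.1 -0.6] turn deg [-0.01  0.01  0.14] F [-0.8  0.8 -2.1] w 65.9 j6 -0.55
```

View pics/w16c.png

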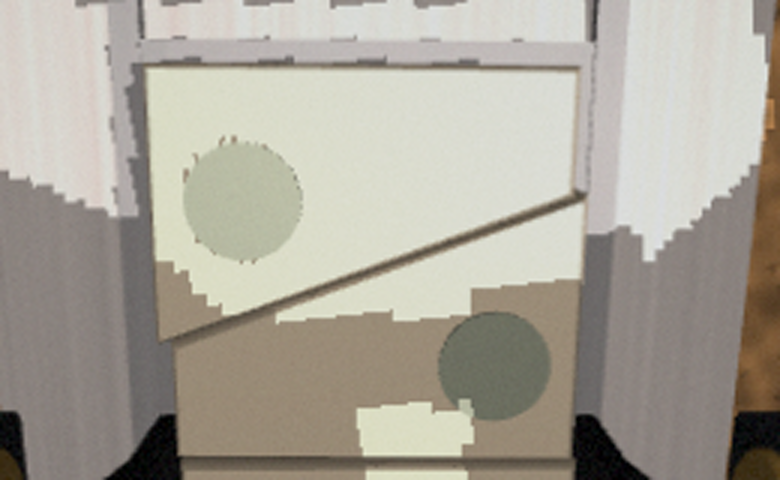

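{"op": "send_rows", "data": {"plan": [{"translation": [0.001,0,0],"turn": [0,0,0],"fingers": 0.5},{"translation": [0.001,0,0],"turn": [0,0,0],"fingers": 0.5},{"translation": [0.0005,0,0],"turn": [0,0,0],"fingers": 0.5},{"translation": [0,0,0],"turn": [0,0,0],"fingers": 0.5},{"translation": [0,0,0],"turn": [0,0,0],"fingers": 0.5}]}}

```text
time_s: 27.6
eef_pos: [653.5, 131.0, 27.4]
eef_rot: [[-0.109, -0.994, 0.0], [-0.994, 0.109, 0.0], [-0.0, -0.0, -1.0]]
force: [-1.3, 2.7, -0.3]
grip_width: 66.0
```

```bash
python3 - <<'E'
from h import *
goto(*tray(-1,7),28,PS)
m,im=snap("wrist","pics/w17.png"); crop(im,130,80,260,160,3,"pics/w17c.png")
E
```

```text
t 27.6 at [653.5 131.   27.4] psi -1.6804 d tool mm [-2.2 -1.  -0.6] turn deg [-0.01  0.01  0.14] F [-1.3  2.7 -0.3] w 66.0 j6 -0.55
```

View pics/w17c.png

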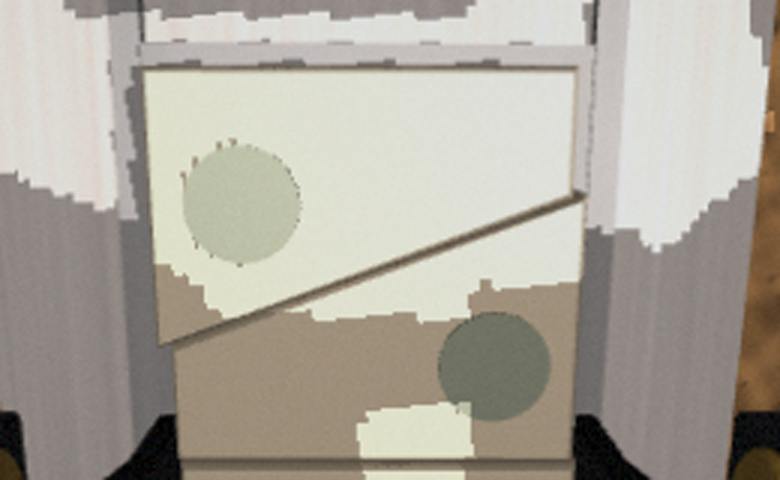

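{"op": "send_rows", "data": {"plan": [{"translation": [-0.0005,0,0.0005],"turn": [0,0,0],"fingers": 0.85},{"translation": [0,0,0],"turn": [0,0,0],"fingers": 0.85},{"translation": [0,0,0],"turn": [0,0,0],"fingers": 0.85},{"translation": [0,0,0],"turn": [0,0,0],"fingers": 0.85},{"translation": [0,0,-0.02],"turn": [0,0,0],"fingers": 0.9},{"translation": [0,0,-0.04],"turn": [0,0,0],"fingers": 0.9},{"translation": [0,0,-0.045],"turn": [0,0,0],"fingers": 0.8},{"translation": [-0.03,0,-0.03],"turn": [0,0,0],"fingers": 0.8},{"translation": [-0.045,0,0],"turn": [0,0,0],"fingers": 0.8},{"translation": [-0.025,0,0],"turn": [0,0,0],"fingers": 0.8},{"translation": [0,0,0],"turn": [0,0,0],"fingers": 0.8},{"translation": [0,0,0],"turn": [0,0,0],"fingers": 0.8}]}}

```text
time_s: 28.85
eef_pos: [664.1, 231.0, 161.3]
eef_rot: [[-0.109, -0.994, -0.001], [-0.994, 0.109, -0.001], [0.001, 0.001, -1.0]]
force: [-0.5, -0.0, -0.2]
grip_width: 69.8
```

```bash
python3 - <<'E'
from h import *
goto(*tray(0,118),36,PS)
m,im=snap("wrist","pics/w18.png"); crop(im,150,0,210,210,3.5,"pics/w18c.png")
E
```

```text
t 28.85 at [664.1 231.  161.3] psi -1.6795 d tool mm [-12.7  -2.8 125.3] turn deg [ 0.04 -0.04  0.19] F [-0.5 -0.  -0.2] w 69.8 j6 -0.67
```

View pics/w18c.png

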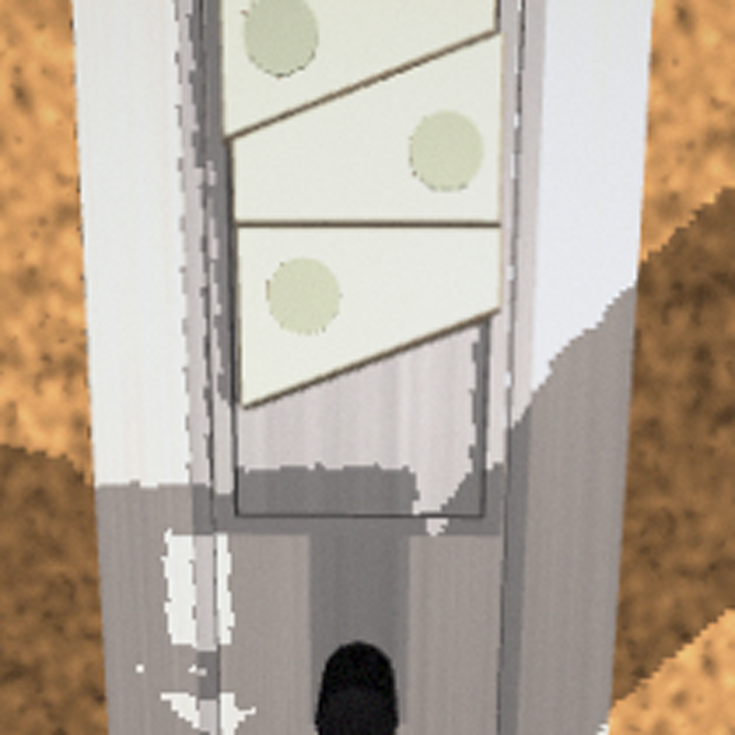

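```bash
python3 - <<'E'
from h import *
import h
m,im=load("pics/w18.png")
f=lambda p:np.array(p)/3.5+[150,0]
q=onz(m,f([(236,515),(484,515)]),22); u=np.array([-np.sin(SY),np.cos(SY)]);h.T=q.mean(0)[:2]-69*u; print(h.T)
goto(*tray(0,118),36,PS)
E
```

```text
[654.71163136 124.21797843]
t 28.9 at [664.2 230.3 161.4] psi -1.6805 d tool mm [-11.7  -2.5 125.4] turn deg [ 0.04 -0.05  0.13] F [0.1 0.1 0.1] w 69.7 j6 -0.67
```

{"op": "send_rows", "data": {"plan": [{"translation": [-0.0115,-0.0015,0.02],"turn": [0,0,0],"fingers": 0.7},{"translation": [0,0,0.04],"turn": [0,0,0],"fingers": 0.7},{"translation": [0,0,0.04],"turn": [0,0,0],"fingers": 0.7},{"translation": [0,0,0.025],"turn": [0,0,0],"fingers": 0.7},{"translation": [0,0,0],"turn": [0,0,0],"fingers": 0.7},{"translation": [0,0,0],"turn": [0,0,0],"fingers": 0.1},{"translation": [0,0,0],"turn": [0,0,0],"fingers": 0.1},{"translation": [0,0,0],"turn": [0,0,0],"fingers": 0.1},{"translation": [0,0,0],"turn": [0,0,0],"fingers": 0.1},{"translation": [0,0,0],"turn": [0,0,0],"fingers": 0.1},{"translation": [0,0,0],"turn": [0,0,0],"fingers": 0.1},{"translation": [0,0,0],"turn": [0,0,0],"fingers": 0.1}], "force": 20}}

```text
time_s: 30.1
eef_pos: [669.0, 242.3, 37.5]
eef_rot: [[-0.109, -0.994, 0.004], [-0.994, 0.109, 0.001], [-0.001, -0.004, -1.0]]
force: [5.0, -0.7, 0.3]
grip_width: 21.6
```

```bash
python3 - <<'E'
from h import *
import h
h.T=np.array([654.7,124.2])
goto(*tray(0,118),36,PS)
m,im=snap("side","pics/s19.png"); crop(im,140,130,180,150,4,"pics/s19c.png")
E
```

```text
t 30.1 at [669.  242.3  37.5] psi -1.6801 d tool mm [1.  1.  1.5] turn deg [-0.22  0.08  0.15] F [ 5.  -0.7  0.3] w 21.6 j6 -0.68
```

View pics/s19c.png

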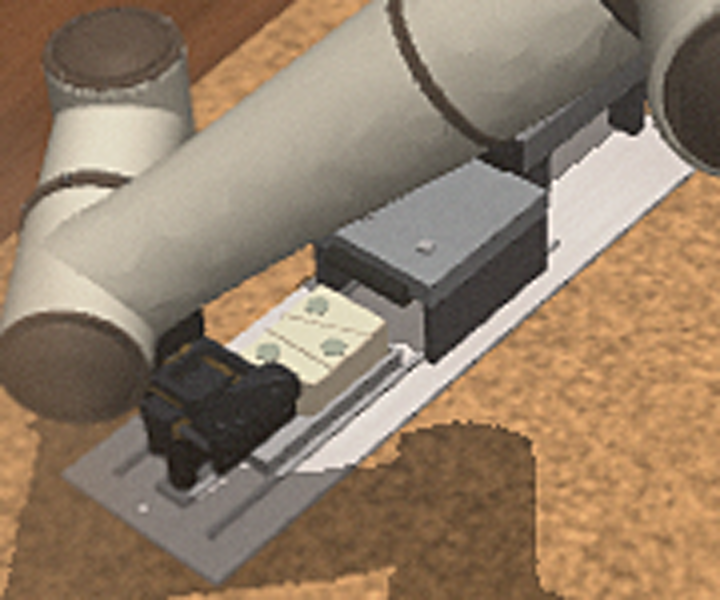

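{"op": "send_rows", "data": {"plan": [{"translation": [0.003,-0.001,0],"turn": [0,0,0],"fingers": 0.1},{"translation": [0.006,0,0],"turn": [0,0,0.1],"fingers": 0.1},{"translation": [0.009,0,0],"turn": [0,0,0],"fingers": 0.1},{"translation": [0.009,0,0],"turn": [0,0,0],"fingers": 0.1},{"translation": [0.009,0,0],"turn": [0,0,0],"fingers": 0.1},{"translation": [0.009,0,0],"turn": [0,0,0],"fingers": 0.1},{"translation": [0.009,0,0],"turn": [0,0,0],"fingers": 0.1},{"translation": [0.009,0,0],"turn": [0,0,0],"fingers": 0.1},{"translation": [0.009,0,0],"turn": [0,0,0],"fingers": 0.1},{"translation": [0.006,0,0],"turn": [0,0,0],"fingers": 0.1},{"translation": [0.003,0,0],"turn": [0,0,0],"fingers": 0.1},{"translation": [0,0,0],"turn": [0,0,0],"fingers": 0.1}]}}

```text
time_s: 31.35
eef_pos: [659.4, 159.9, 37.5]
eef_rot: [[-0.112, -0.994, 0.0], [-0.994, 0.112, -0.001], [0.001, -0.0, -1.0]]
force: [3.2, -0.4, 5.4]
grip_width: 21.7
```

```bash
python3 - <<'E'
from h import *
import h
h.T=np.array([654.7,124.2])
goto(*tray(0,-47),36,PS)
m,im=snap("wrist","pics/w20.png")
E
```

```text
t 31.35 at [659.4 159.9  37.5] psi -1.6828 d tool mm [83.   0.6  1.5] turn deg [-0.02 -0.05  0.  ] F [ 3.2 -0.4  5.4] w 21.7 j6 -0.59
```

View pics/w20.png

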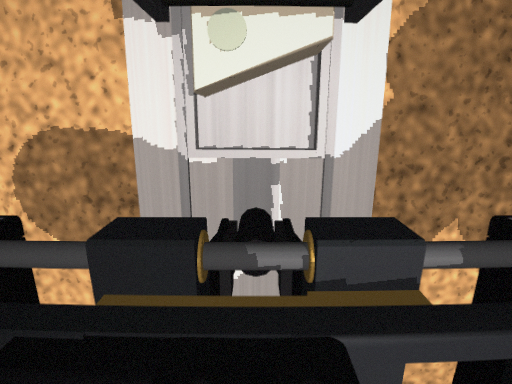

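{"op": "send_rows", "data": {"plan": [{"translation": [0.003,0,-0.0005],"turn": [0,0,0],"fingers": 0.1},{"translation": [0.006,0,0],"turn": [0,0,0],"fingers": 0.1},{"translation": [0.008,0,0],"turn": [0,0,0],"fingers": 0.1},{"translation": [0.008,0,0],"turn": [0,0,0],"fingers": 0.1},{"translation": [0.008,0,0],"turn": [0,0,0],"fingers": 0.1},{"translation": [0.008,0,0],"turn": [0,0,0],"fingers": 0.1},{"translation": [0.008,0,0],"turn": [0,0,0],"fingers": 0.1},{"translation": [0.008,0,0],"turn": [0,0,0],"fingers": 0.1},{"translation": [0.006,0,0],"turn": [0,0,0],"fingers": 0.1},{"translation": [0.004,0,0],"turn": [0,0,0],"fingers": 0.1},{"translation": [0.003,0,0],"turn": [0,0,0],"fingers": 0.1},{"translation": [0.002,0,0],"turn": [0,0,0],"fingers": 0.1},{"translation": [0,0,0],"turn": [0,0,0],"fingers": 0.1}]}}

```text
time_s: 32.7
eef_pos: [651.0, 88.7, 37.5]
eef_rot: [[-0.112, -0.994, -0.0], [-0.994, 0.112, -0.001], [0.001, 0.0, -1.0]]
force: [3.4, 0.7, 5.3]
grip_width: 21.5
```

{"op": "send_rows", "data": {"plan": [{"translation": [0.0015,0,0],"turn": [0,0,0],"fingers": 0.1},{"translation": [0.0015,0,0],"turn": [0,0,0],"fingers": 0.1},{"translation": [0,0,0],"turn": [0,0,0],"fingers": 0.1}]}}

```text
time_s: 33.0
eef_pos: [650.7, 86.0, 37.4]
eef_rot: [[-0.112, -0.994, -0.0], [-0.994, 0.112, -0.0], [0.001, 0.0, -1.0]]
force: [3.3, 1.8, 5.3]
grip_width: 21.3
```

{"op": "send_rows", "data": {"plan": [{"translation": [0.0015,0,0],"turn": [0,0,0],"fingers": 0.1},{"translation": [0.0015,0,0],"turn": [0,0,0],"fingers": 0.1},{"translation": [0,0,0],"turn": [0,0,0],"fingers": 0.1}]}}

```text
time_s: 33.3
eef_pos: [650.6, 85.0, 37.4]
eef_rot: [[-0.111, -0.994, 0.001], [-0.994, 0.111, 0.002], [-0.002, -0.001, -1.0]]
force: [1.6, 7.2, 5.6]
grip_width: 21.5
```

{"op": "send_rows", "data": {"plan": [{"translation": [0.001,0,0],"turn": [0,0,0],"fingers": 0.1},{"translation": [0.001,0,0],"turn": [0,0,0],"fingers": 0.1},{"translation": [0,0,0],"turn": [0,0,0],"fingers": 0.1}]}}

```text
time_s: 33.6
eef_pos: [650.6, 85.0, 37.5]
eef_rot: [[-0.111, -0.994, 0.002], [-0.994, 0.111, 0.004], [-0.005, -0.002, -1.0]]
force: [1.2, 12.3, 5.0]
grip_width: 21.2
```

{"op": "send_rows", "data": {"plan": [{"translation": [-0.0025,0,0],"turn": [0,0,0],"fingers": 0.1},{"translation": [0,0,0],"turn": [0,0,0],"fingers": 0.6},{"translation": [0,0,0],"turn": [0,0,0],"fingers": 0.6},{"translation": [0,0,0],"turn": [0,0,0],"fingers": 0.6},{"translation": [0,0,0],"turn": [0,0,0],"fingers": 0.6},{"translation": [0,0,-0.04],"turn": [0,0,0],"fingers": 0.6},{"translation": [0,0,-0.045],"turn": [0,0,0],"fingers": 0.6},{"translation": [0,0,-0.045],"turn": [0,0,0],"fingers": 0.3},{"translation": [0,0,-0.045],"turn": [0,0,0],"fingers": 0},{"translation": [0.04,0,0],"turn": [0,0,0],"fingers": 0},{"translation": [0.045,0,0],"turn": [0,0,0],"fingers": 0},{"translation": [0.045,0,0],"turn": [0,0,0],"fingers": 0},{"translation": [0.045,0,0],"turn": [0,0,0],"fingers": 0},{"translation": [0,0,0],"turn": [0,0,0],"fingers": 0},{"translation": [0,0,0],"turn": [0,0,0],"fingers": 0}]}}

```text
time_s: 35.1
eef_pos: [630.3, -90.7, 211.6]
eef_rot: [[-0.114, -0.993, -0.002], [-0.993, 0.114, 0.0], [0.0, 0.002, -1.0]]
force: [-0.5, 0.6, -0.1]
grip_width: 2.1
```

```bash
python3 - <<'E'
from h import *
goto(*sand(0,-80),200,PS)
m,im=snap("wrist","pics/w21.png")
m,im=snap("side","pics/s21.png"); crop(im,140,130,180,150,4,"pics/s21c.png")
E
```

```text
t 35.1 at [630.3 -90.7 211.6] psi -1.6849 d tool mm [ 2.3 -0.4 11.6] turn deg [ 0.11 -0.   -0.12] F [-0.5  0.6 -0.1] w 2.1 j6 -0.22
```

View pics/w21.png

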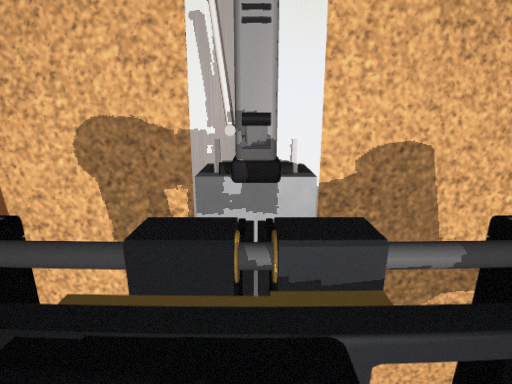

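View pics/s21c.png

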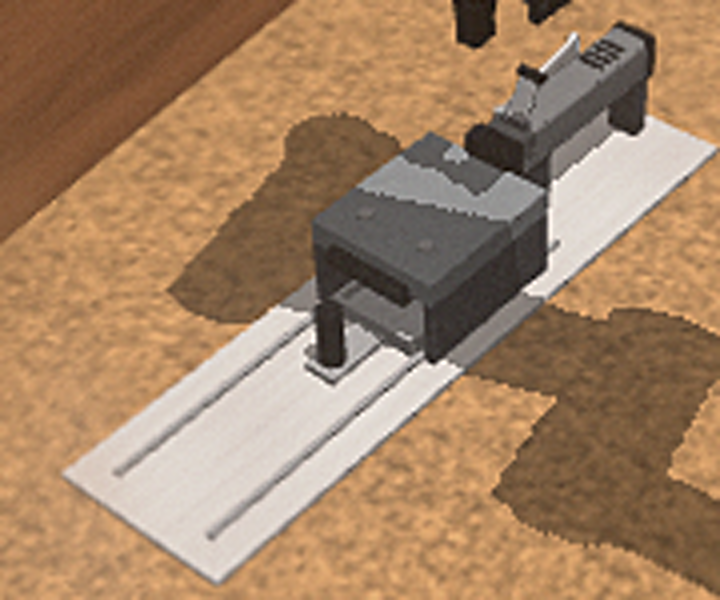

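```bash
cat >> h.py <<'E'
def sl(c):
    d=np.array(c)-S0; cc,s=np.cos(SY),np.sin(SY); return np.array([cc*d[0]+s*d[1],-s*d[0]+cc*d[1]])
E
python3 - <<'E'
from h import *
m,im=load("pics/w21.png"); crop(im,170,0,170,190,4,"pics/w21c.png")
for n,uv,z in (("rod",(256,119),141),("hinge",(230,130),99),("gripL",(236,80),105),("gripR",(277,80),105),("headL",(196,180),88),("headR",(317,180),88)):
    w=onz(m,[uv],z)[0]; print(n,w.round(1),sl(w[:2]).round(1))
E
```

```text
rod [ 622.2 -156.5  141. ] [  -1. -144.]
hinge [ 646.5 -149.2   99. ] [  22.4 -134. ]
gripL [ 635.3 -190.5  105. ] [  15.9 -176.3]
gripR [ 600.6 -186.5  105. ] [ -19.2 -176.3]
headL [ 687.1 -105.    88. ] [ 57.7 -85.6]
headR [569.1 -91.3  88. ] [-61.1 -85.2]
```

View pics/w21c.png

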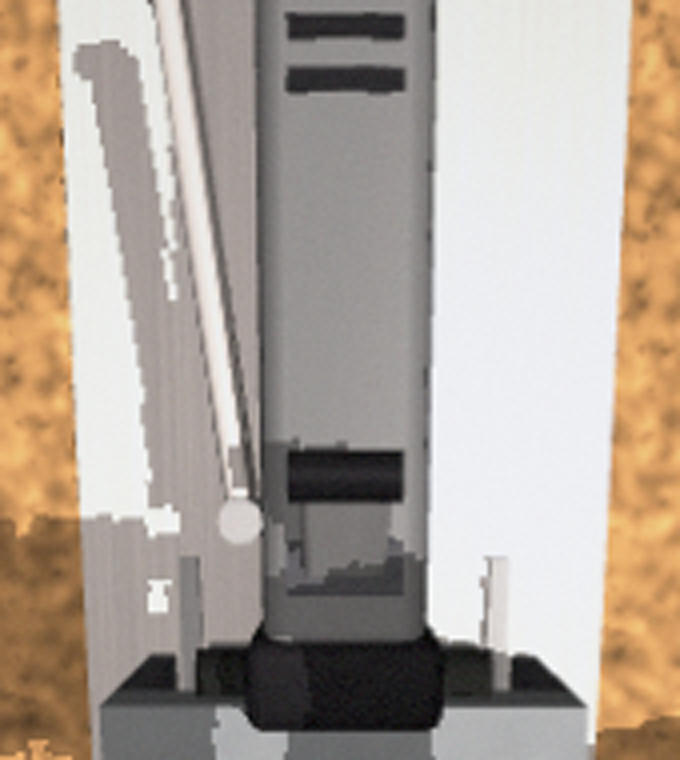

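```bash
sed -i 's/^S0=np.array(\[639.3,-13.5\])/S0=np.array([637.9,-12.5])/' h.py; python3 - <<'E'
from h import *
goto(*sand(0,-176),122,PS)
E
```

```text
t 35.2 at [630.9 -88.9 211.8] psi -1.6819 d tool mm [99.3  1.6 89.8] turn deg [0.06 0.   0.05] F [ 0.   0.2 -0.5] w 0.9 j6 -0.22
```

{"op": "send_rows", "data": {"plan": [{"translation": [0.034,0.0015,0],"turn": [0,0,0],"fingers": 0},{"translation": [0.034,0,0],"turn": [0,0,0],"fingers": 0},{"translation": [0.031,0,0],"turn": [0,0,0],"fingers": 0},{"translation": [0,0,0.03],"turn": [0,0,0],"fingers": 0},{"translation": [0,0,0.035],"turn": [0,0,0],"fingers": 0},{"translation": [0,0,0.02],"turn": [0,0,0],"fingers": 0},{"translation": [0,0,0.004],"turn": [0,0,0],"fingers": 0},{"translation": [0,0,0],"turn": [0,0,0],"fingers": 0},{"translation": [0,0,0],"turn": [0,0,0],"fingers": 0}]}}

```text
time_s: 36.1
eef_pos: [620.0, -187.1, 124.8]
eef_rot: [[-0.11, -0.994, 0.003], [-0.994, 0.11, -0.001], [0.0, -0.003, -1.0]]
force: [-0.1, 0.5, -0.6]
grip_width: 0.6
```

```bash
python3 - <<'E'
from h import *
goto(*sand(0,-130),122,PS)
m,im=snap("side","pics/s22.png"); crop(im,220,120,120,90,6,"pics/s22c.png")
E
```

```text
t 36.1 at [ 620.  -187.1  124.8] psi -1.6806 d tool mm [-45.5   1.6   2.8] turn deg [-0.16 -0.02  0.13] F [-0.1  0.5 -0.6] w 0.6 j6 -0.07
```

View pics/s22c.png

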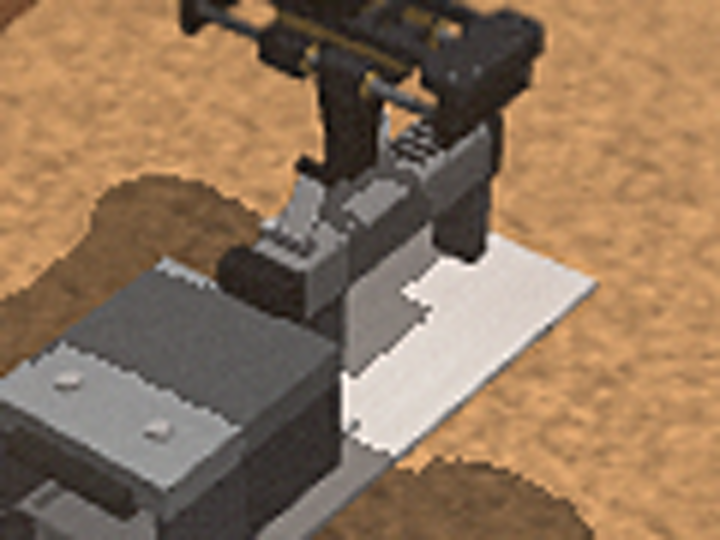

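{"op": "send_rows", "data": {"plan": [{"translation": [-0.006,0.001,0.001],"turn": [0,0,0],"fingers": 0},{"translation": [-0.006,0,0],"turn": [0,0,0],"fingers": 0},{"translation": [-0.006,0,0],"turn": [0,0,0],"fingers": 0},{"translation": [-0.006,0,0],"turn": [0,0,0],"fingers": 0},{"translation": [-0.006,0,0],"turn": [0,0,0],"fingers": 0},{"translation": [-0.005,0,0],"turn": [0,0,0],"fingers": 0},{"translation": [-0.004,0,0],"turn": [0,0,0],"fingers": 0},{"translation": [0,0,0],"turn": [0,0,0],"fingers": 0}]}}

```text
time_s: 36.95
eef_pos: [622.2, -148.1, 122.1]
eef_rot: [[-0.111, -0.994, 0.0], [-0.994, 0.111, 0.0], [-0.0, -0.0, -1.0]]
force: [1.1, -0.4, 0.1]
grip_width: 0.7
```

{"op": "send_rows", "data": {"plan": [{"translation": [-0.002,0,0],"turn": [0,0,0],"fingers": 0},{"translation": [-0.002,0,0],"turn": [0,0,0],"fingers": 0},{"translation": [0,0,0],"turn": [0,0,0],"fingers": 0}]}}

```text
time_s: 37.25
eef_pos: [622.5, -145.0, 122.1]
eef_rot: [[-0.111, -0.994, -0.0], [-0.994, 0.111, -0.0], [0.0, 0.0, -1.0]]
force: [-0.5, -3.8, 1.7]
grip_width: 0.8
```

{"op": "send_rows", "data": {"plan": [{"translation": [-0.002,0,0],"turn": [0,0,0],"fingers": 0},{"translation": [-0.001,0,0],"turn": [0,0,0],"fingers": 0},{"translation": [0,0,0],"turn": [0,0,0],"fingers": 0}]}}

```text
time_s: 37.55
eef_pos: [622.7, -141.8, 121.8]
eef_rot: [[-0.111, -0.994, -0.0], [-0.994, 0.111, 0.0], [-0.0, 0.0, -1.0]]
force: [0.8, -3.7, -1.1]
grip_width: 1.0
```

```bash
python3 - <<'E'
from h import *
goto(*sand(0,-130),122,PS)
m,im=snap("side","pics/s23.png"); crop(im,220,120,120,90,6,"pics/s23c.png")
E
```

```text
t 37.55 at [ 622.7 -141.8  121.8] psi -1.6824 d tool mm [-0.2 -0.6 -0.2] turn deg [0.02 0.01 0.02] F [ 0.8 -3.7 -1.1] w 1.0 j6 -0.14
```

View pics/s23c.png

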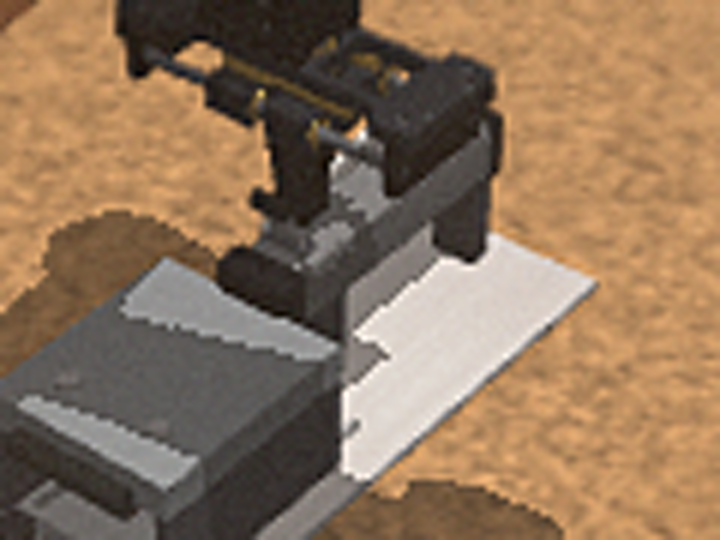

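Still moving at steady 3.7 N; continue until the stop.

{"op": "send_rows", "data": {"plan": [{"translation": [-0.0015,0,0],"turn": [0,0,0],"fingers": 0},{"translation": [-0.0015,0,0],"turn": [0,0,0],"fingers": 0},{"translation": [0,0,0],"turn": [0,0,0],"fingers": 0}]}}

```text
time_s: 37.9
eef_pos: [622.6, -140.1, 122.1]
eef_rot: [[-0.111, -0.994, -0.001], [-0.994, 0.111, -0.002], [0.002, 0.001, -1.0]]
force: [0.6, -8.9, -1.0]
grip_width: 0.5
```

{"op": "send_rows", "data": {"plan": [{"translation": [-0.0015,0,0],"turn": [0,0,0],"fingers": 0},{"translation": [-0.0015,0,0],"turn": [0,0,0],"fingers": 0},{"translation": [0,0,0],"turn": [0,0,0],"fingers": 0}]}}

```text
time_s: 38.2
eef_pos: [622.6, -139.5, 122.2]
eef_rot: [[-0.112, -0.994, -0.002], [-0.994, 0.112, -0.005], [0.005, 0.002, -1.0]]
force: [0.1, -15.9, -2.1]
grip_width: 0.5
```

{"op": "send_rows", "data": {"plan": [{"translation": [-0.001,0,0],"turn": [0,0,0],"fingers": 0},{"translation": [-0.001,0,0],"turn": [0,0,0],"fingers": 0},{"translation": [0,0,0],"turn": [0,0,0],"fingers": 0}]}}

```text
time_s: 38.5
eef_pos: [622.6, -139.2, 122.2]
eef_rot: [[-0.112, -0.994, -0.003], [-0.994, 0.112, -0.007], [0.007, 0.002, -1.0]]
force: [0.3, -20.3, -1.7]
grip_width: 0.6
```

{"op": "send_rows", "data": {"plan": [{"translation": [0.015,0,0],"turn": [0,0,0],"fingers": 0},{"translation": [0.02,0,0],"turn": [0,0,0],"fingers": 0},{"translation": [0.01,0,-0.04],"turn": [0,0,0],"fingers": 0.5},{"translation": [0.015,0,-0.04],"turn": [0,0,0],"fingers": 1},{"translation": [0.03,0,0],"turn": [0,0,0],"fingers": 1},{"translation": [0,0,0],"turn": [0,0,0],"fingers": 1},{"translation": [0,0,0],"turn": [0,0,0],"fingers": 1}]}}

```text
time_s: 39.2
eef_pos: [613.1, -222.6, 201.5]
eef_rot: [[-0.112, -0.994, -0.001], [-0.994, 0.112, 0.002], [-0.002, 0.001, -1.0]]
force: [-0.7, 0.2, -0.6]
grip_width: 32.5
```

```bash
python3 - <<'E'
from h import *
goto(*sand(7,-225),68,PS)
m,im=snap("side","pics/s24.png"); crop(im,220,120,120,90,6,"pics/s24c.png")
snap("wrist","pics/w24.png")
E
```

```text
t 39.2 at [ 613.1 -222.6  201.5] psi -1.6832 d tool mm [ 13.7  -8.4 133.4] turn deg [ 0.08  0.12 -0.02] F [-0.7  0.2 -0.6] w 32.5 j6 -0.01
```

View pics/s24c.png

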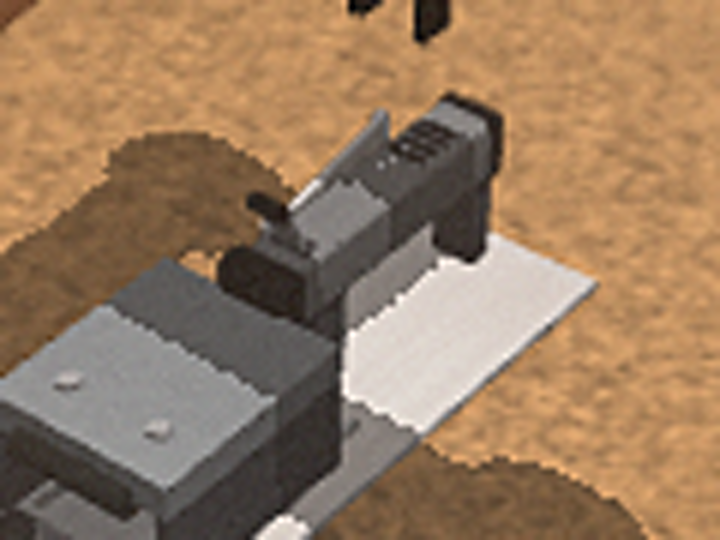

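View pics/w24.png

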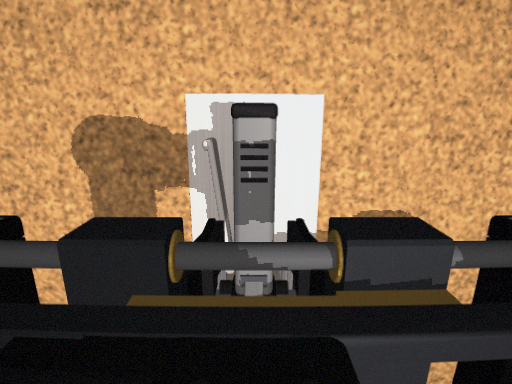

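```bash
python3 - <<'E'
from h import *
m,im=load("pics/w24.png")
for n,uv,z in (("pend",(210,141),99),("gripend",(254,104),105),("gL",(233,170),105),("gR",(275,170),105)):
    w=onz(m,[uv],z)[0]; print(n,w.round(1),sl(w[:2]).round(1))
E
```

```text
pend [ 647.4 -273.5   99. ] [  38.6 -258.3]
gripend [ 605.5 -300.   105. ] [-1.000e-01 -2.893e+02]
gL [ 630.1 -246.6  105. ] [  18.4 -233.5]
gR [ 593.4 -242.4  105. ] [ -18.5 -233.5]
```

{"op": "send_rows", "data": {"plan": [{"translation": [0.015,-0.0085,0],"turn": [0,0,0],"fingers": 1},{"translation": [0,0,0],"turn": [0,0,0],"fingers": 1},{"translation": [0,0,0],"turn": [0,0,0],"fingers": 1},{"translation": [0,0,0],"turn": [0,0,0],"fingers": 1},{"translation": [0,0,0.03],"turn": [0,0,0],"fingers": 1},{"translation": [0,0,0.01],"turn": [0,0,0],"fingers": 1},{"translation": [0,0,0],"turn": [0,0,0],"fingers": 1},{"translation": [0,0,0],"turn": [0,0,0],"fingers": 1}]}}

```text
time_s: 40.1
eef_pos: [620.8, -239.2, 162.8]
eef_rot: [[-0.111, -0.994, 0.0], [-0.994, 0.111, -0.001], [0.001, -0.0, -1.0]]
force: [0.7, -0.4, 1.0]
grip_width: 86.7
```

```bash
python3 - <<'E'
from h import *
goto(*sand(8,-226),68,PS)
snap("wrist","pics/w25.png")
m,im=snap("top","pics/t25.png"); crop(im,165,100,230,170,3,"pics/t25c.png")
E
```

```text
t 40.1 at [ 620.8 -239.2  162.8] psi -1.6816 d tool mm [-1.2  0.4 94.8] turn deg [-0.02 -0.04  0.07] F [ 0.7 -0.4  1. ] w 86.7 j6 0.01
```

View pics/w25.png

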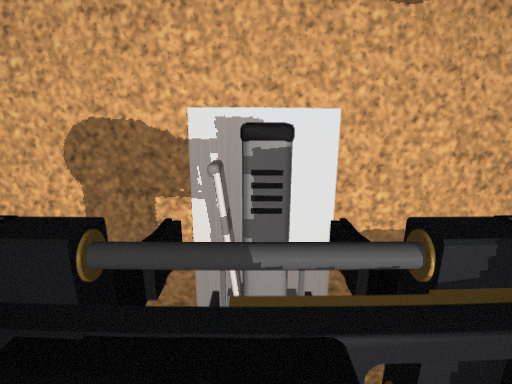

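{"op": "send_rows", "data": {"plan": [{"translation": [0,0.001,0.03],"turn": [0,0,0],"fingers": 1},{"translation": [0,0,0.03],"turn": [0,0,0],"fingers": 1},{"translation": [0,0,0.024],"turn": [0,0,0],"fingers": 1},{"translation": [0,0,0.01],"turn": [0,0,0],"fingers": 1},{"translation": [0,0,0],"turn": [0,0,0],"fingers": 1},{"translation": [0,0,0],"turn": [0,0,0],"fingers": 1},{"translation": [0,0,0],"turn": [0,0,0],"fingers": 1}]}}

```text
time_s: 40.9
eef_pos: [620.8, -239.4, 70.3]
eef_rot: [[-0.111, -0.994, 0.004], [-0.994, 0.111, -0.001], [0.0, -0.004, -1.0]]
force: [-1.2, 0.6, 0.4]
grip_width: 86.7
```

```bash
python3 - <<'E'
from h import *
goto(*sand(4,-226),68,PS)
m,im=snap("side","pics/s26.png"); crop(im,220,120,120,90,6,"pics/s26c.png")
E
```

```text
t 40.9 at [ 620.8 -239.4   70.3] psi -1.6819 d tool mm [-1.4  4.3  2.3] turn deg [-0.21 -0.03  0.05] F [-1.2  0.6  0.4] w 86.7 j6 0.01
```

View pics/s26c.png

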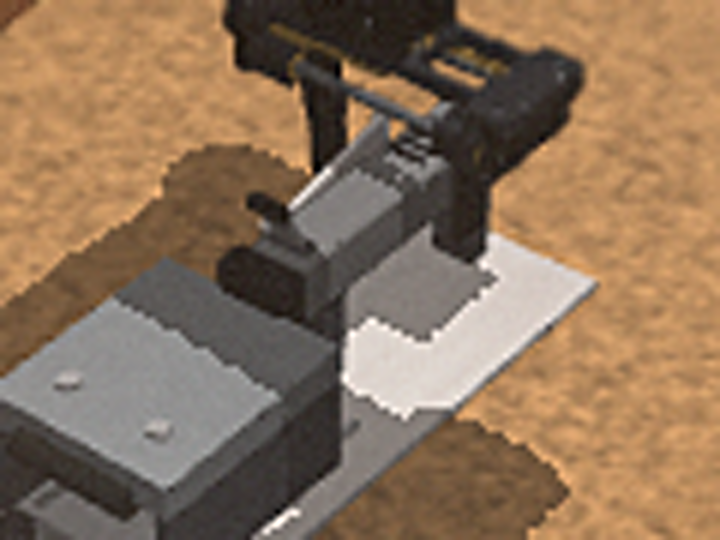

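{"op": "send_rows", "data": {"plan": [{"translation": [0,0.004,0],"turn": [0,0,0],"fingers": 1},{"translation": [0,0,0],"turn": [0,0,0],"fingers": 0.55},{"translation": [0,0,0],"turn": [0,0,0],"fingers": 0.3},{"translation": [0,0,0],"turn": [0,0,0],"fingers": 0.3},{"translation": [0,0,0],"turn": [0,0,0],"fingers": 0.3},{"translation": [0,0,0],"turn": [0,0,0],"fingers": 0.3},{"translation": [0,0,0],"turn": [0,0,0],"fingers": 0.3},{"translation": [0,0,0],"turn": [0,0,0],"fingers": 0.3},{"translation": [0,0,0],"turn": [0,0,0],"fingers": 0.3},{"translation": [0,0,0],"turn": [0,0,0],"fingers": 0.3}], "force": 25}}

```text
time_s: 41.95
eef_pos: [616.0, -239.5, 68.6]
eef_rot: [[-0.112, -0.994, 0.001], [-0.994, 0.112, -0.001], [0.001, -0.002, -1.0]]
force: [1.6, -4.4, -0.5]
grip_width: 45.0
```

```bash
python3 - <<'E'
from h import *
goto(*sand(4,-226),68,PS)
m,im=snap("wrist","pics/w27.png"); crop(im,160,80,190,190,3.5,"pics/w27c.png")
E
```

```text
t 41.95 at [ 616.  -239.5   68.6] psi -1.6830 d tool mm [-2.  -0.4  0.6] turn deg [-0.09 -0.05 -0.01] F [ 1.6 -4.4 -0.5] w 45.0 j6 0.01
```

View pics/w27c.png

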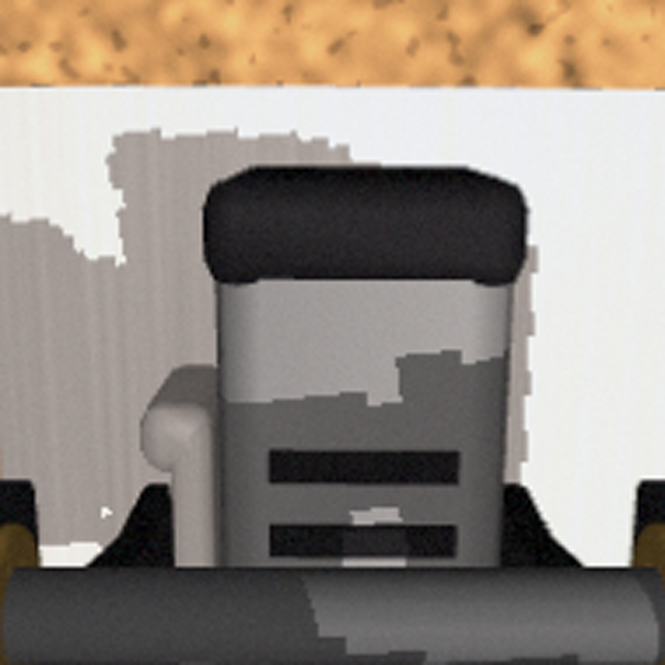

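{"op": "send_rows", "data": {"plan": [{"translation": [0,0,0],"turn": [0,0,0],"fingers": 0.3},{"translation": [0,0,0],"turn": [0,0,0],"fingers": 0.3},{"translation": [0,0,0],"turn": [0,0,0],"fingers": 0.3},{"translation": [0,0,0],"turn": [0,0,0],"fingers": 0.3},{"translation": [0,0,0],"turn": [0,0,0],"fingers": 0.3},{"translation": [0,0,0],"turn": [0,0,0],"fingers": 0.3},{"translation": [0,0,0],"turn": [0,0,0],"fingers": 0.3},{"translation": [0,0,0],"turn": [0,0,0],"fingers": 0.3},{"translation": [0,0,0],"turn": [0,0,0],"fingers": 0.3},{"translation": [0,0,0],"turn": [0,0,0],"fingers": 0.3},{"translation": [0,0,0],"turn": [0,0,0],"fingers": 0.3},{"translation": [0,0,0],"turn": [0,0,0],"fingers": 0.3},{"translation": [0,0,0],"turn": [0,0,0],"fingers": 0.3},{"translation": [0,0,0],"turn": [0,0,0],"fingers": 0.3},{"translation": [0,0,0],"turn": [0,0,0],"fingers": 0.3},{"translation": [0,0,0],"turn": [0,0,0],"fingers": 0.3},{"translation": [0,0,0],"turn": [0,0,0],"fingers": 0.3},{"translation": [0,0,0],"turn": [0,0,0],"fingers": 0.3},{"translation": [0,0,0],"turn": [0,0,0],"fingers": 0.3},{"translation": [0,0,0],"turn": [0,0,0],"fingers": 0.3}]}}

```text
time_s: 44.0
eef_pos: [616.0, -239.5, 68.6]
eef_rot: [[-0.112, -0.994, 0.002], [-0.994, 0.112, -0.001], [0.001, -0.002, -1.0]]
force: [1.1, -5.0, 0.4]
grip_width: 44.7
```

{"op": "send_rows", "data": {"plan": [{"translation": [0,0,0],"turn": [0,0,0],"fingers": 0.3},{"translation": [0,0,0],"turn": [0,0,0],"fingers": 0.3},{"translation": [0,0,0],"turn": [0,0,0],"fingers": 0.3},{"translation": [0,0,0],"turn": [0,0,0],"fingers": 0.3},{"translation": [0,0,0],"turn": [0,0,0],"fingers": 0.3},{"translation": [0,0,0],"turn": [0,0,0],"fingers": 0.3},{"translation": [0,0,0],"turn": [0,0,0],"fingers": 0.3},{"translation": [0,0,0],"turn": [0,0,0],"fingers": 0.3},{"translation": [0,0,0],"turn": [0,0,0],"fingers": 0.3},{"translation": [0,0,0],"turn": [0,0,0],"fingers": 0.3},{"translation": [0,0,0],"turn": [0,0,0],"fingers": 0.3},{"translation": [0,0,0],"turn": [0,0,0],"fingers": 0.3},{"translation": [0,0,0],"turn": [0,0,0],"fingers": 0.3}]}}

```text
time_s: 45.3
eef_pos: [616.0, -239.5, 68.7]
eef_rot: [[-0.112, -0.994, 0.002], [-0.994, 0.112, -0.001], [0.001, -0.002, -1.0]]
force: [2.5, -4.3, 0.7]
grip_width: 44.6
```

{"op": "send_rows", "data": {"plan": [{"translation": [0,0,0],"turn": [0,0,0],"fingers": 1},{"translation": [0,-0.003,0],"turn": [0,0,0],"fingers": 1},{"translation": [0,0,0],"turn": [0,0,0],"fingers": 1},{"translation": [0,0,0],"turn": [0,0,0],"fingers": 1},{"translation": [0,0,0],"turn": [0,0,0],"fingers": 1},{"translation": [0,0,0],"turn": [0,0,0],"fingers": 1},{"translation": [0,0,-0.03],"turn": [0,0,0],"fingers": 1},{"translation": [0,0,-0.045],"turn": [0,0,0],"fingers": 1},{"translation": [0,0,-0.045],"turn": [0,0,0],"fingers": 1},{"translation": [0,0,-0.02],"turn": [0,0,0],"fingers": 0},{"translation": [-0.045,0.003,0],"turn": [0,0,0],"fingers": 0},{"translation": [-0.045,0,0],"turn": [0,0,0],"fingers": 0},{"translation": [-0.045,0,0],"turn": [0,0,0],"fingers": 0},{"translation": [-0.02,0,0],"turn": [0,0,0],"fingers": 0},{"translation": [0,0,0],"turn": [0,0,0],"fingers": 0},{"translation": [0,0,0],"turn": [0,0,0],"fingers": 0},{"translation": [0,0,0],"turn": [0,0,0],"fingers": 0}]}}

```text
time_s: 47.0
eef_pos: [632.2, -85.4, 208.0]
eef_rot: [[-0.112, -0.994, -0.001], [-0.994, 0.112, -0.0], [0.0, 0.001, -1.0]]
force: [0.4, 0.2, -1.2]
grip_width: 31.0
```

```bash
python3 - <<'E'
from h import *
goto(*sand(0,-78),124,PS)
m,im=snap("wrist","pics/w28.png")
E
```

```text
t 47.0 at [632.2 -85.4 208. ] psi -1.6831 d tool mm [ 4.9  2.4 84. ] turn deg [ 0.06 -0.01 -0.02] F [ 0.4  0.2 -1.2] w 31.0 j6 -0.23
```

View pics/w28.png

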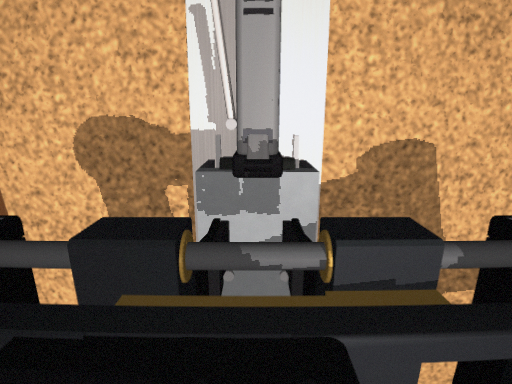

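{"op": "send_rows", "data": {"plan": [{"translation": [0,0.002,0.02],"turn": [0,0,0],"fingers": 0},{"translation": [0,0,0.03],"turn": [0,0,0],"fingers": 0},{"translation": [0,0,0.025],"turn": [0,0,0],"fingers": 0},{"translation": [0,0,0.01],"turn": [0,0,0],"fingers": 0},{"translation": [0,0,0],"turn": [0,0,0],"fingers": 0},{"translation": [0,0,0],"turn": [0,0,0],"fingers": 0}]}}

```text
time_s: 47.65
eef_pos: [631.6, -85.0, 124.4]
eef_rot: [[-0.112, -0.994, 0.002], [-0.994, 0.112, -0.0], [0.0, -0.002, -1.0]]
force: [0.9, -0.3, -0.6]
grip_width: 0.5
```

```bash
python3 - <<'E'
from h import *
goto(*sand(0,-121),122,PS)
E
```

```text
t 47.65 at [631.6 -85.  124.4] psi -1.6825 d tool mm [48.3  1.8  2.4] turn deg [-0.11 -0.01  0.01] F [ 0.9 -0.3 -0.6] w 0.5 j6 -0.23
```

{"op": "send_rows", "data": {"plan": [{"translation": [0.006,0.001,0.0015],"turn": [0,0,0],"fingers": 0},{"translation": [0.006,0,0],"turn": [0,0,0],"fingers": 0},{"translation": [0.006,0,0],"turn": [0,0,0],"fingers": 0},{"translation": [0.006,0,0],"turn": [0,0,0],"fingers": 0},{"translation": [0.006,0,0],"turn": [0,0,0],"fingers": 0},{"translation": [0.006,0,0],"turn": [0,0,0],"fingers": 0},{"translation": [0.004,0,0],"turn": [0,0,0],"fingers": 0},{"translation": [0.003,0,0],"turn": [0,0,0],"fingers": 0},{"translation": [0,0,0],"turn": [0,0,0],"fingers": 0}]}}

```text
time_s: 48.55
eef_pos: [625.2, -127.2, 122.0]
eef_rot: [[-0.111, -0.994, 0.001], [-0.994, 0.111, 0.0], [-0.0, -0.001, -1.0]]
force: [1.5, 4.0, 2.6]
grip_width: 0.1
```

{"op": "send_rows", "data": {"plan": [{"translation": [0.0015,0,0],"turn": [0,0,0],"fingers": 0},{"translation": [0.0015,0,0],"turn": [0,0,0],"fingers": 0},{"translation": [0,0,0],"turn": [0,0,0],"fingers": 0}]}}

```text
time_s: 48.85
eef_pos: [624.8, -130.0, 121.6]
eef_rot: [[-0.111, -0.994, 0.0], [-0.994, 0.111, -0.0], [-0.0, -0.0, -1.0]]
force: [1.5, 3.1, 1.6]
grip_width: 0.6
```

{"op": "send_rows", "data": {"plan": [{"translation": [0.0015,0,0],"turn": [0,0,0],"fingers": 0},{"translation": [0.001,0,0],"turn": [0,0,0],"fingers": 0},{"translation": [0,0,0],"turn": [0,0,0],"fingers": 0}]}}

```text
time_s: 49.15
eef_pos: [624.7, -131.4, 121.3]
eef_rot: [[-0.111, -0.994, 0.001], [-0.994, 0.111, 0.002], [-0.002, -0.001, -1.0]]
force: [1.8, 7.4, 0.5]
grip_width: 0.7
```

{"op": "send_rows", "data": {"plan": [{"translation": [0.0015,0,0],"turn": [0,0,0],"fingers": 0},{"translation": [0.0015,0,0],"turn": [0,0,0],"fingers": 0},{"translation": [0,0,0],"turn": [0,0,0],"fingers": 0}]}}

```text
time_s: 49.45
eef_pos: [624.7, -131.9, 121.2]
eef_rot: [[-0.111, -0.994, 0.002], [-0.994, 0.111, 0.005], [-0.005, -0.001, -1.0]]
force: [2.2, 14.1, 0.9]
grip_width: 0.7
```

{"op": "send_rows", "data": {"plan": [{"translation": [0.001,0,0],"turn": [0,0,0],"fingers": 0},{"translation": [0.001,0,0],"turn": [0,0,0],"fingers": 0},{"translation": [0,0,0],"turn": [0,0,0],"fingers": 0}]}}

```text
time_s: 49.75
eef_pos: [624.7, -132.2, 121.2]
eef_rot: [[-0.111, -0.994, 0.002], [-0.994, 0.111, 0.007], [-0.007, -0.001, -1.0]]
force: [2.2, 18.4, 2.9]
grip_width: 0.2
```

{"op": "send_rows", "data": {"plan": [{"translation": [-0.015,0,0],"turn": [0,0,0],"fingers": 0},{"translation": [-0.02,0,0],"turn": [0,0,0],"fingers": 0},{"translation": [-0.01,0,-0.04],"turn": [0,0,0],"fingers": 0},{"translation": [0,0,-0.045],"turn": [0,0,0],"fingers": 0.6},{"translation": [0,0,0],"turn": [0,0,0],"fingers": 0.6},{"translation": [0,0,0],"turn": [0,0,0],"fingers": 0.6}]}}

```text
time_s: 50.35
eef_pos: [628.2, -93.4, 207.5]
eef_rot: [[-0.112, -0.994, 0.0], [-0.994, 0.112, -0.001], [0.001, -0.0, -1.0]]
force: [-0.4, -0.6, -0.1]
grip_width: 16.8
```

```bash
python3 - <<'E'
from h import *
goto(651.0,86,37,PS)
m,im=snap("wrist","pics/w29.png"); crop(im,170,0,170,220,2.7,"pics/w29c.png")
m,im=snap("side","pics/s29.png"); crop(im,220,120,120,90,6,"pics/s29c.png")
m,im=snap("top","pics/t29.png"); crop(im,165,100,230,170,3,"pics/t29c.png")
E
```

```text
t 50.35 at [628.2 -93.4 207.5] psi -1.6829 d tool mm [-181.    -2.5  170.4] turn deg [-0.01 -0.04 -0.01] F [-0.4 -0.6 -0.1] w 16.8 j6 -0.22
```

View pics/w29c.png

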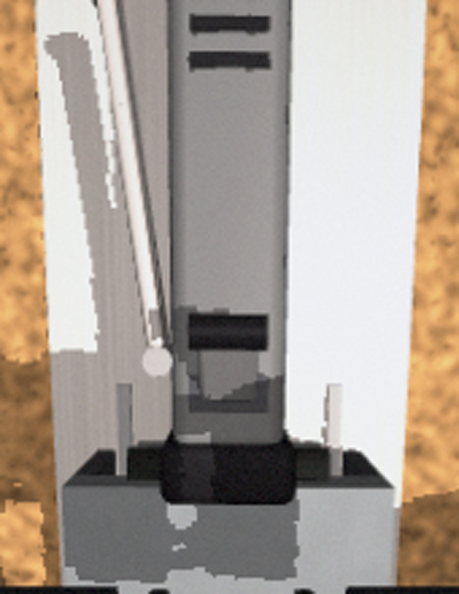

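View pics/s29c.png

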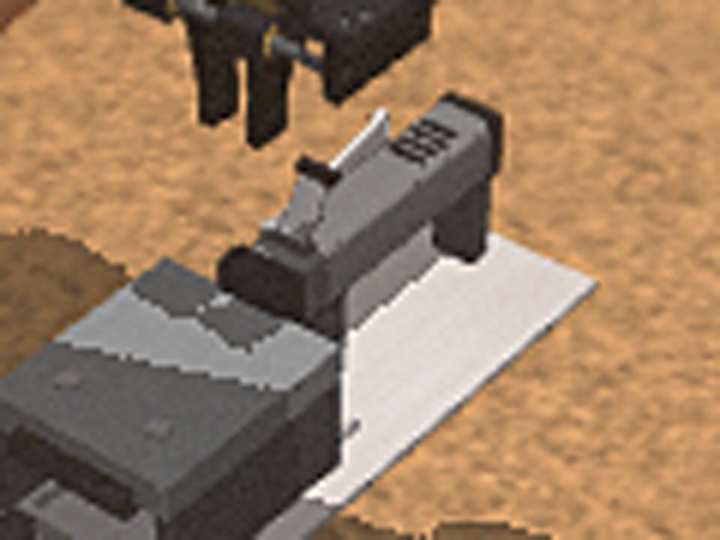

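{"op": "send_rows", "data": {"plan": [{"translation": [-0.036,-0.0005,0],"turn": [0,0,0],"fingers": 0.6},{"translation": [-0.036,0,0],"turn": [0,0,0],"fingers": 0.6},{"translation": [-0.036,0,0],"turn": [0,0,0],"fingers": 0.6},{"translation": [-0.036,0,0],"turn": [0,0,0],"fingers": 0.6},{"translation": [-0.036,0,0],"turn": [0,0,0],"fingers": 0.6},{"translation": [-0.001,0,0.04],"turn": [0,0,0],"fingers": 0.6},{"translation": [0,0,0.04],"turn": [0,0,0],"fingers": 0.6},{"translation": [0,0,0.01],"turn": [0,0,0],"fingers": 0.6},{"translation": [0,0,0],"turn": [0,0,0],"fingers": 0.6},{"translation": [0,0,0],"turn": [0,0,0],"fingers": 0.6}]}}

```text
time_s: 51.5
eef_pos: [650.5, 86.8, 118.0]
eef_rot: [[-0.111, -0.994, 0.002], [-0.994, 0.111, -0.0], [0.0, -0.002, -1.0]]
force: [1.0, 0.1, 0.7]
grip_width: 52.4
```

```bash
python3 - <<'E'
from h import *
goto(651.0,86,37.5,PS)
m,im=snap("side","pics/s30.png"); crop(im,140,130,180,150,4,"pics/s30c.png")
E
```

```text
t 51.5 at [650.5  86.8 118. ] psi -1.6822 d tool mm [ 0.7 -0.4 80.5] turn deg [-0.12 -0.01  0.04] F [1.  0.1 0.7] w 52.4 j6 -0.49
```

View pics/s30c.png

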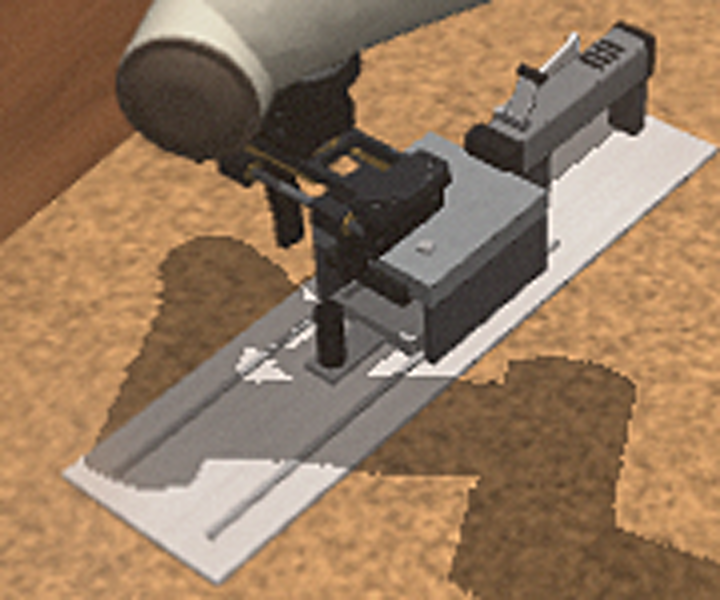

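{"op": "send_rows", "data": {"plan": [{"translation": [0,0,0.035],"turn": [0,0,0],"fingers": 0.6},{"translation": [0,0,0.03],"turn": [0,0,0],"fingers": 0.6},{"translation": [0,0,0.0135],"turn": [0,0,0],"fingers": 0.6},{"translation": [0,0,0],"turn": [0,0,0],"fingers": 0.6},{"translation": [0,0,0],"turn": [0,0,0],"fingers": 0.1},{"translation": [0,0,0],"turn": [0,0,0],"fingers": 0.1},{"translation": [0,0,0],"turn": [0,0,0],"fingers": 0.1},{"translation": [0,0,0],"turn": [0,0,0],"fingers": 0.1},{"translation": [0,0,0],"turn": [0,0,0],"fingers": 0.1},{"translation": [0,0,0],"turn": [0,0,0],"fingers": 0.1}], "force": 20}}

```text
time_s: 52.55
eef_pos: [650.8, 87.3, 39.1]
eef_rot: [[-0.111, -0.994, 0.003], [-0.994, 0.111, 0.0], [-0.001, -0.003, -1.0]]
force: [2.5, -1.1, 0.5]
grip_width: 21.4
```

```bash
python3 - <<'E'
from h import *
goto(669.6,254,37.5,PS)
E
```

```text
t 52.55 at [650.8  87.3  39.1] psi -1.6818 d tool mm [-167.7   -0.2    1.8] turn deg [-0.18  0.05  0.06] F [ 2.5 -1.1  0.5] w 21.4 j6 -0.49
```

{"op": "send_rows", "data": {"plan": [{"translation": [-0.002,0,0],"turn": [0,0,0],"fingers": 0.1},{"translation": [-0.005,0,0],"turn": [0,0,0],"fingers": 0.1},{"translation": [-0.008,0,0],"turn": [0,0,0],"fingers": 0.1},{"translation": [-0.01,0,0],"turn": [0,0,0],"fingers": 0.1},{"translation": [-0.01,0,0],"turn": [0,0,0],"fingers": 0.1},{"translation": [-0.01,0,0],"turn": [0,0,0],"fingers": 0.1},{"translation": [-0.01,0,0],"turn": [0,0,0],"fingers": 0.1},{"translation": [-0.01,0,0],"turn": [0,0,0],"fingers": 0.1},{"translation": [-0.01,0,0],"turn": [0,0,0],"fingers": 0.1},{"translation": [-0.01,0,0],"turn": [0,0,0],"fingers": 0.1},{"translation": [-0.01,0,0],"turn": [0,0,0],"fingers": 0.1},{"translation": [-0.01,0,0],"turn": [0,0,0],"fingers": 0.1},{"translation": [-0.01,0,0],"turn": [0,0,0],"fingers": 0.1},{"translation": [-0.01,0,0],"turn": [0,0,0],"fingers": 0.1},{"translation": [-0.01,0,0],"turn": [0,0,0],"fingers": 0.1},{"translation": [-0.009,0,0],"turn": [0,0,0],"fingers": 0.1},{"translation": [-0.007,0,0],"turn": [0,0,0],"fingers": 0.1},{"translation": [-0.004,0,0],"turn": [0,0,0],"fingers": 0.1},{"translation": [-0.002,0,0],"turn": [0,0,0],"fingers": 0.1},{"translation": [0,0,0],"turn": [0,0,0],"fingers": 0.1}]}}

```text
time_s: 54.55
eef_pos: [669.1, 243.4, 39.1]
eef_rot: [[-0.111, -0.994, 0.005], [-0.994, 0.111, 0.001], [-0.001, -0.004, -1.0]]
force: [6.0, -1.9, 1.5]
grip_width: 21.4
```

{"op": "send_rows", "data": {"plan": [{"translation": [-0.002,0,0],"turn": [0,0,0],"fingers": 0.1},{"translation": [-0.002,0,0],"turn": [0,0,0],"fingers": 0.1},{"translation": [-0.002,0,0],"turn": [0,0,0],"fingers": 0.1},{"translation": [0,0,0],"turn": [0,0,0],"fingers": 0.1}]}}

```text
time_s: 54.95
eef_pos: [669.8, 249.0, 39.2]
eef_rot: [[-0.111, -0.994, 0.004], [-0.994, 0.111, 0.0], [-0.001, -0.004, -1.0]]
force: [6.3, -2.4, 0.2]
grip_width: 21.7
```

{"op": "send_rows", "data": {"plan": [{"translation": [-0.0015,0,0],"turn": [0,0,0],"fingers": 0.1},{"translation": [-0.0015,0,0],"turn": [0,0,0],"fingers": 0.1},{"translation": [0,0,0],"turn": [0,0,0],"fingers": 0.1}]}}

```text
time_s: 55.25
eef_pos: [670.1, 251.8, 39.1]
eef_rot: [[-0.111, -0.994, 0.004], [-0.994, 0.111, 0.0], [-0.001, -0.004, -1.0]]
force: [6.7, -2.8, 0.0]
grip_width: 21.5
```

{"op": "send_rows", "data": {"plan": [{"translation": [-0.0015,0,0],"turn": [0,0,0],"fingers": 0.1},{"translation": [-0.0015,0,0],"turn": [0,0,0],"fingers": 0.1},{"translation": [0,0,0],"turn": [0,0,0],"fingers": 0.1}]}}

```text
time_s: 55.55
eef_pos: [670.4, 254.8, 39.2]
eef_rot: [[-0.111, -0.994, 0.004], [-0.994, 0.111, 0.0], [-0.001, -0.004, -1.0]]
force: [6.9, -2.5, 0.4]
grip_width: 21.8
```

{"op": "send_rows", "data": {"plan": [{"translation": [-0.0015,0,0],"turn": [0,0,0],"fingers": 0.1},{"translation": [-0.0015,0,0],"turn": [0,0,0],"fingers": 0.1},{"translation": [0,0,0],"turn": [0,0,0],"fingers": 0.1}]}}

```text
time_s: 55.85
eef_pos: [670.6, 256.1, 39.1]
eef_rot: [[-0.111, -0.994, 0.003], [-0.994, 0.111, -0.002], [0.002, -0.003, -1.0]]
force: [7.1, -7.5, 2.1]
grip_width: 21.5
```

{"op": "send_rows", "data": {"plan": [{"translation": [-0.001,0,0],"turn": [0,0,0],"fingers": 0.1},{"translation": [-0.001,0,0],"turn": [0,0,0],"fingers": 0.1},{"translation": [0,0,0],"turn": [0,0,0],"fingers": 0.1}]}}

```text
time_s: 56.15
eef_pos: [670.5, 256.2, 39.1]
eef_rot: [[-0.112, -0.994, 0.001], [-0.994, 0.112, -0.005], [0.005, -0.002, -1.0]]
force: [6.6, -11.1, 2.9]
grip_width: 21.4
```

{"op": "send_rows", "data": {"plan": [{"translation": [0.002,0,0],"turn": [0,0,0],"fingers": 0.1},{"translation": [0,0,0],"turn": [0,0,0],"fingers": 0.6},{"translation": [0,0,0],"turn": [0,0,0],"fingers": 0.6},{"translation": [0,0,0],"turn": [0,0,0],"fingers": 0.6},{"translation": [0,0,0],"turn": [0,0,0],"fingers": 0.6},{"translation": [0,0,-0.03],"turn": [0,0,0],"fingers": 0.6},{"translation": [0,0,-0.045],"turn": [0,0,0],"fingers": 0.6},{"translation": [0,0,-0.045],"turn": [0,0,0],"fingers": 0.6},{"translation": [0.01,0,-0.03],"turn": [0,0,0],"fingers": 0.6},{"translation": [0,0,0],"turn": [0,0,0],"fingers": 0.6},{"translation": [0,0,0],"turn": [0,0,0],"fingers": 0.6}]}}

```text
time_s: 57.25
eef_pos: [667.1, 248.5, 189.0]
eef_rot: [[-0.111, -0.994, 0.001], [-0.994, 0.111, 0.001], [-0.001, -0.0, -1.0]]
force: [-0.6, 0.0, -0.1]
grip_width: 52.2
```

```bash
python3 - <<'E'
from h import *
goto(669.6,254,37.5,PS)
m,im=snap("wrist","pics/w31.png"); crop(im,150,0,210,210,3.5,"pics/w31c.png")
m,im=snap("side","pics/s31.png"); crop(im,140,130,180,150,4,"pics/s31c.png")
E
```

```text
t 57.25 at [667.1 248.5 189. ] psi -1.6822 d tool mm [ -5.5  -1.9 151.5] turn deg [-0.03  0.08  0.04] F [-0.6  0.  -0.1] w 52.2 j6 -0.69
```

View pics/w31c.png

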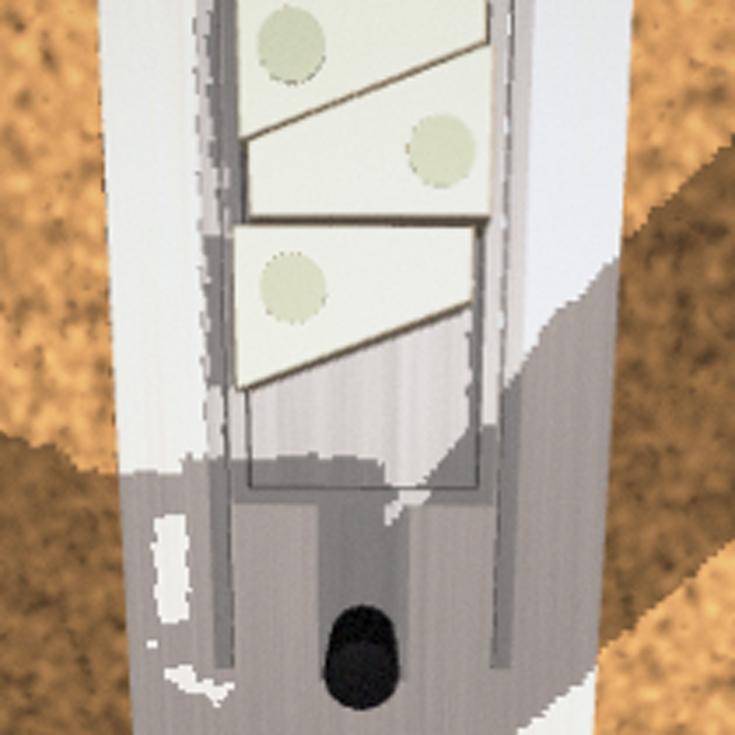

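View pics/s31.png

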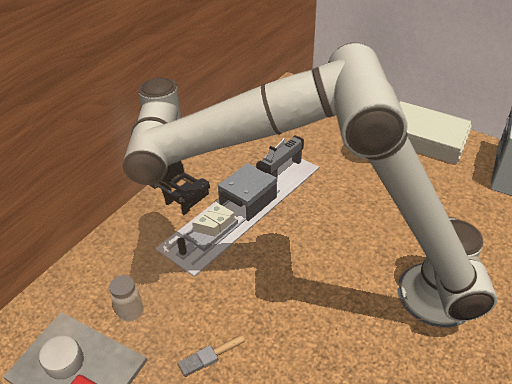

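```bash
python3 - <<'E'
from h import *
import h
m,im=load("pics/w31.png")
f=lambda p:np.array(p)/3.5+[150,0]
q=onz(m,f([(248,488),(478,488)]),22); u=np.array([-np.sin(SY),np.cos(SY)]);h.T=q.mean(0)[:2]-69*u; print(h.T)
for n,p in (("w2",[(246,140),(490,44),(489,215),(249,215)]),("w3",[(235,226),(475,225),(471,300),(239,386)])):
    w=onz(m,f(p),52)[:,:2]; e,t,th=fit(w); print(n,e,h.tl(t),th-SY); print(np.array([h.tl(x) for x in w]).round(1).tolist())
c=h.tray(-1,7); 
E
cd pics; python3 -c "
import cv2;im=cv2.imread('s31.png');cv2.imwrite('s31c.png',cv2.resize(im[190:270,150:250],None,fx=7,fy=7,interpolation=cv2.INTER_CUBIC))"
```

```text
[656.36435287 136.55973612]
w2 1.2110269067929214 [ -1.55776342 -21.24288291] 3.1457840121843748
[[30.7, -24.8], [-33.3, -48.2], [-34.0, -6.0], [30.4, -6.0]]
w3 1.2423485437939703 [ 2.1235265  11.95445503] -0.003315814186658203
[[34.2, -3.2], [-30.3, -3.5], [-29.6, 15.9], [34.2, 38.6]]
```

View pics/s31c.png

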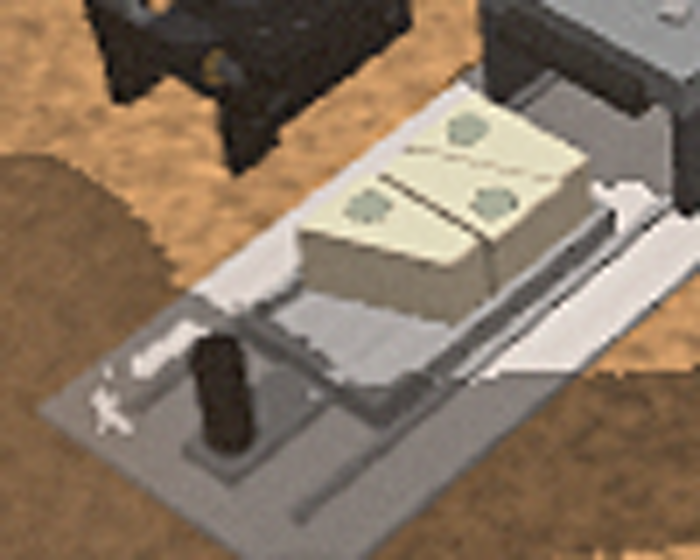

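```bash
sed -i 's/T=np.array(\[655.0,126.0\])/T=np.array([656.4,136.6])/' h.py; python3 - <<'E'
from h import *
goto(*tray(2,7.5),110,PS)
E
```

```text
t 57.35 at [666.3 248.2 186.5] psi -1.6820 d tool mm [104.4  -4.8  76.6] turn deg [ 0.17 -0.08  0.05] F [-0.7 -0.  -1.1] w 52.3 j6 -0.69
```

{"op": "send_rows", "data": {"plan": [{"translation": [0.035,-0.0045,0],"turn": [0,0,0],"fingers": 1},{"translation": [0.035,0,0],"turn": [0,0,0],"fingers": 1},{"translation": [0.034,0,0.02],"turn": [0,0,0],"fingers": 1},{"translation": [0,0,0.035],"turn": [0,0,0],"fingers": 1},{"translation": [0,0,0.02],"turn": [0,0,0],"fingers": 1},{"translation": [0,0,0],"turn": [0,0,0],"fingers": 1},{"translation": [0,0,0],"turn": [0,0,0],"fingers": 1}]}}

```text
time_s: 58.05
eef_pos: [660.2, 144.3, 112.3]
eef_rot: [[-0.11, -0.994, -0.002], [-0.994, 0.11, -0.001], [0.002, 0.002, -1.0]]
force: [0.2, -0.4, 0.2]
grip_width: 86.4
```

```bash
python3 - <<'E'
from h import *
goto(*tray(2,7.5),29,PS)
snap("wrist","pics/w32.png")
E
```

```text
t 58.05 at [660.2 144.3 112.3] psi -1.6815 d tool mm [ 0.4  0.8 83.3] turn deg [ 0.09 -0.09  0.07] F [ 0.2 -0.4  0.2] w 86.4 j6 -0.57
```

View pics/w32.png

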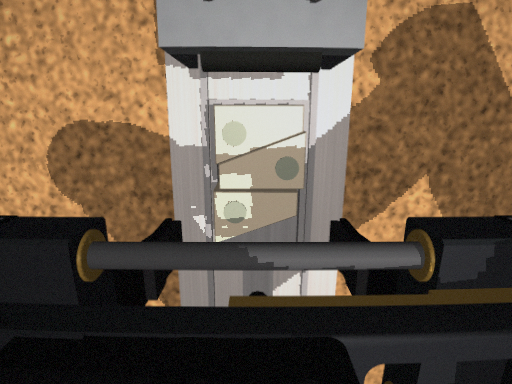

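{"op": "send_rows", "data": {"plan": [{"translation": [0,0.002,0.035],"turn": [0,0,0],"fingers": 1},{"translation": [0,0,0.03],"turn": [0,0,0],"fingers": 1},{"translation": [0,0,0.016],"turn": [0,0,0],"fingers": 1},{"translation": [0,0,0],"turn": [0,0,0],"fingers": 1},{"translation": [0,0,0],"turn": [0,0,0],"fingers": 1},{"translation": [0,0,0],"turn": [0,0,0],"fingers": 1}], "force": 10}}

```text
time_s: 58.7
eef_pos: [659.8, 145.2, 34.6]
eef_rot: [[-0.11, -0.994, 0.004], [-0.994, 0.11, 0.001], [-0.002, -0.004, -1.0]]
force: [-0.6, 0.5, 0.6]
grip_width: 87.2
```

```bash
python3 - <<'E'
from h import *
goto(*tray(2,7.5),29,PS)
E
```

```text
t 58.7 at [659.8 145.2  34.6] psi -1.6815 d tool mm [1.5 0.5 5.6] turn deg [-0.21  0.1   0.08] F [-0.6  0.5  0.6] w 87.2 j6 -0.57
```

{"op": "send_rows", "data": {"plan": [{"translation": [0.001,0,0.003],"turn": [0,0,0],"fingers": 1},{"translation": [0,0,0],"turn": [0,0,0],"fingers": 1},{"translation": [0,0,0],"turn": [0,0,0],"fingers": 0.5},{"translation": [0,0,0],"turn": [0,0,0],"fingers": 0.5},{"translation": [0,0,0],"turn": [0,0,0],"fingers": 0.5},{"translation": [0,0,0],"turn": [0,0,0],"fingers": 0.5},{"translation": [0,0,0],"turn": [0,0,0],"fingers": 0.5}]}}

```text
time_s: 59.4
eef_pos: [658.5, 143.6, 29.4]
eef_rot: [[-0.111, -0.994, 0.001], [-0.994, 0.111, 0.0], [-0.0, -0.001, -1.0]]
force: [0.3, -0.3, 0.0]
grip_width: 66.0
```

{"op": "send_rows", "data": {"plan": [{"translation": [0,0.0015,0],"turn": [0,0,0],"fingers": 0.5},{"translation": [0,0.0015,0],"turn": [0,0,0],"fingers": 0.5},{"translation": [0.001,0,0],"turn": [0,0,0],"fingers": 0.5},{"translation": [0.001,0,0],"turn": [0,0,0],"fingers": 0.5},{"translation": [0.0005,0,0],"turn": [0,0,0],"fingers": 0.5},{"translation": [0,0,0],"turn": [0,0,0],"fingers": 0.5},{"translation": [0,0,0],"turn": [0,0,0],"fingers": 0.5}]}}

```text
time_s: 60.1
eef_pos: [654.9, 141.7, 29.4]
eef_rot: [[-0.111, -0.994, 0.0], [-0.994, 0.111, 0.0], [-0.0, -0.0, -1.0]]
force: [-0.3, 1.7, 1.8]
grip_width: 65.7
```

```bash
python3 - <<'E'
from h import *
goto(*tray(-1,5.5),29,PS)
m,im=snap("wrist","pics/w33.png"); crop(im,130,80,260,160,3,"pics/w33c.png")
E
```

```text
t 60.1 at [654.9 141.7  29.4] psi -1.6820 d tool mm [-0.6 -1.   0.4] turn deg [-0.    0.02  0.05] F [-0.3  1.7  1.8] w 65.7 j6 -0.56
```

View pics/w33c.png

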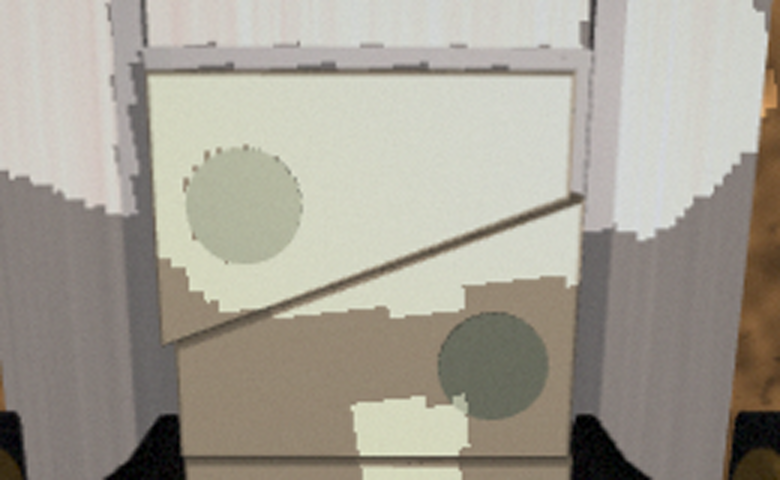

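{"op": "send_rows", "data": {"plan": [{"translation": [-0.0005,0,0],"turn": [0,0,0],"fingers": 0.5},{"translation": [0,0,0],"turn": [0,0,0],"fingers": 0.85},{"translation": [0,0,0],"turn": [0,0,0],"fingers": 0.85},{"translation": [0,0,0],"turn": [0,0,0],"fingers": 0.85},{"translation": [0,0,0],"turn": [0,0,0],"fingers": 0.85},{"translation": [0,0,-0.02],"turn": [0,0,0],"fingers": 0.9},{"translation": [0,0,-0.04],"turn": [0,0,0],"fingers": 0.9},{"translation": [0,0,-0.045],"turn": [0,0,0],"fingers": 0.7},{"translation": [-0.03,0,-0.035],"turn": [0,0,0],"fingers": 0.7},{"translation": [-0.045,0,0],"turn": [0,0,0],"fingers": 0.7},{"translation": [-0.025,0,0],"turn": [0,0,0],"fingers": 0.7},{"translation": [0,0,0],"turn": [0,0,0],"fingers": 0.7},{"translation": [0,0,0],"turn": [0,0,0],"fingers": 0.7}]}}

```text
time_s: 61.45
eef_pos: [665.7, 241.4, 168.6]
eef_rot: [[-0.11, -0.994, -0.001], [-0.994, 0.11, -0.001], [0.001, 0.001, -1.0]]
force: [-0.1, 0.4, -0.6]
grip_width: 61.0
```

```bash
python3 - <<'E'
from h import *
goto(670.5,256,39,PS)
m,im=snap("wrist","pics/w34.png"); crop(im,150,0,210,210,3.5,"pics/w34c.png")
E
```

```text
t 61.45 at [665.7 241.4 168.6] psi -1.6814 d tool mm [-15.2  -3.3 129.6] turn deg [ 0.06 -0.05  0.08] F [-0.1  0.4 -0.6] w 61.0 j6 -0.69
```

View pics/w34c.png

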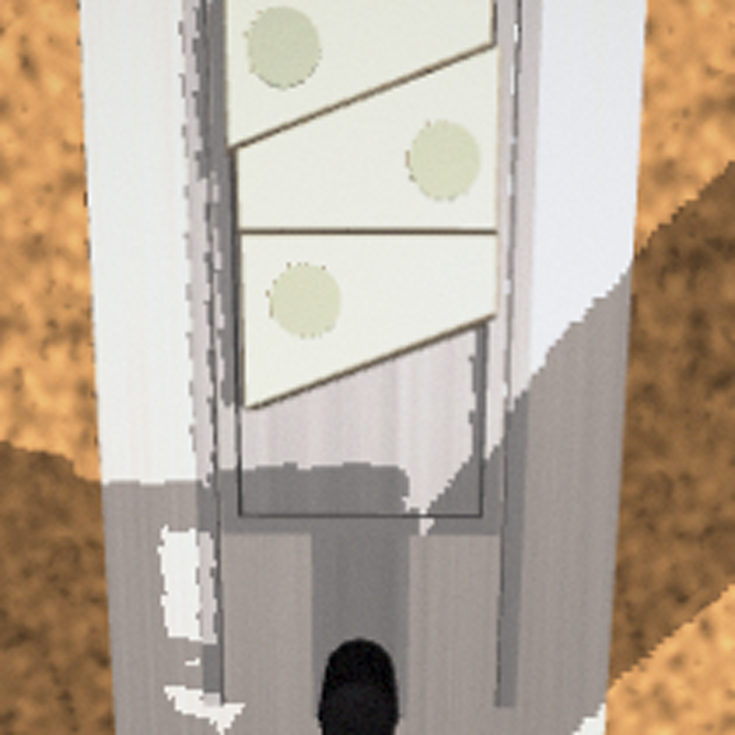

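```bash
python3 - <<'E'
from h import *
m,im=load("pics/w34.png")
f=lambda p:np.array(p)/3.5+[150,0]
q=onz(m,f([(240,516),(481,516)]),22); u=np.array([-np.sin(SY),np.cos(SY)]);print(q.mean(0)[:2]-69*u)
E
```

```text
[656.19735412 135.6480033 ]
```

{"op": "send_rows", "data": {"plan": [{"translation": [-0.0135,-0.001,0.02],"turn": [0,0,0],"fingers": 0.6},{"translation": [0,0,0.04],"turn": [0,0,0],"fingers": 0.6},{"translation": [0,0,0.04],"turn": [0,0,0],"fingers": 0.6},{"translation": [0,0,0.027],"turn": [0,0,0],"fingers": 0.6},{"translation": [0,0,0],"turn": [0,0,0],"fingers": 0.6},{"translation": [0,0,0],"turn": [0,0,0],"fingers": 0.1},{"translation": [0,0,0],"turn": [0,0,0],"fingers": 0.1},{"translation": [0,0,0],"turn": [0,0,0],"fingers": 0.1},{"translation": [0,0,0],"turn": [0,0,0],"fingers": 0.1},{"translation": [0,0,0],"turn": [0,0,0],"fingers": 0.1},{"translation": [0,0,0],"turn": [0,0,0],"fingers": 0.1},{"translation": [0,0,0],"turn": [0,0,0],"fingers": 0.1}], "force": 15}}

```text
time_s: 62.7
eef_pos: [670.5, 254.9, 43.8]
eef_rot: [[-0.111, -0.994, 0.004], [-0.994, 0.111, 0.001], [-0.002, -0.004, -1.0]]
force: [4.2, -0.5, 2.3]
grip_width: 21.4
```

{"op": "send_rows", "data": {"plan": [{"translation": [-0.001,0,0],"turn": [0,0,0],"fingers": 0.1},{"translation": [-0.001,0,0],"turn": [0,0,0],"fingers": 0.1},{"translation": [-0.001,0,0],"turn": [0,0,0],"fingers": 0.1},{"translation": [0,0,0],"turn": [0,0,0],"fingers": 0.1}]}}

```text
time_s: 63.1
eef_pos: [670.5, 255.6, 43.7]
eef_rot: [[-0.111, -0.994, 0.002], [-0.994, 0.111, -0.002], [0.002, -0.002, -1.0]]
force: [5.4, -5.4, 3.9]
grip_width: 21.7
```

{"op": "send_rows", "data": {"plan": [{"translation": [-0.001,0,0],"turn": [0,0,0],"fingers": 0.1},{"translation": [-0.001,0,0],"turn": [0,0,0],"fingers": 0.1},{"translation": [0,0,0],"turn": [0,0,0],"fingers": 0.1}]}}

```text
time_s: 63.4
eef_pos: [670.5, 255.6, 43.7]
eef_rot: [[-0.112, -0.994, 0.0], [-0.994, 0.112, -0.005], [0.005, -0.001, -1.0]]
force: [4.4, -10.8, 4.7]
grip_width: 21.4
```

At the stop. Release, lift and check everything.

{"op": "send_rows", "data": {"plan": [{"translation": [0.002,0,0],"turn": [0,0,0],"fingers": 0.1},{"translation": [0,0,0],"turn": [0,0,0],"fingers": 0.1},{"translation": [0,0,0],"turn": [0,0,0],"fingers": 0.6},{"translation": [0,0,0],"turn": [0,0,0],"fingers": 0.6},{"translation": [0,0,0],"turn": [0,0,0],"fingers": 0.6},{"translation": [0,0,0],"turn": [0,0,0],"fingers": 0.6},{"translation": [0,0,-0.03],"turn": [0,0,0],"fingers": 0.6},{"translation": [0,0,-0.045],"turn": [0,0,0],"fingers": 0.6},{"translation": [0,0,-0.045],"turn": [0,0,0],"fingers": 0.6},{"translation": [0.01,0,-0.03],"turn": [0,0,0],"fingers": 0.6},{"translation": [0,0,0],"turn": [0,0,0],"fingers": 0.6},{"translation": [0,0,0],"turn": [0,0,0],"fingers": 0.6}]}}

```text
time_s: 64.6
eef_pos: [667.5, 247.9, 192.9]
eef_rot: [[-0.111, -0.994, 0.0], [-0.994, 0.111, 0.001], [-0.001, -0.0, -1.0]]
force: [-0.4, 0.2, -0.2]
grip_width: 52.3
```

```bash
python3 - <<'E'
from h import *
goto(670.5,256,39,PS)
m,im=snap("wrist","pics/w35.png"); crop(im,150,0,210,210,3.5,"pics/w35c.png")
m,im=snap("side","pics/s35.png"); crop(im,140,110,200,150,4,"pics/s35c.png")
E
```

```text
t 64.6 at [667.5 247.9 192.9] psi -1.6822 d tool mm [ -8.2  -2.1 153.9] turn deg [-0.01  0.07  0.03] F [-0.4  0.2 -0.2] w 52.3 j6 -0.69
```

View pics/w35c.png

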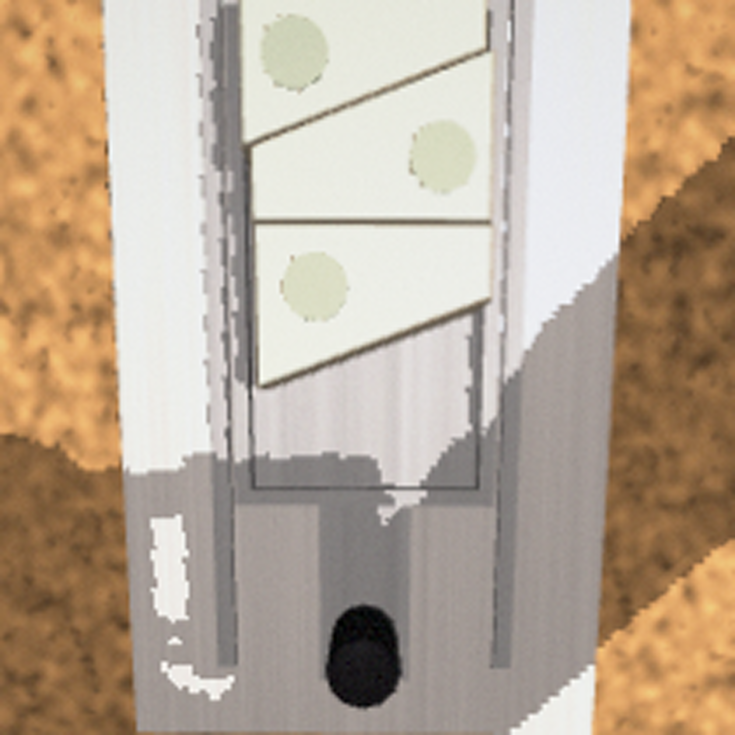

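View pics/s35c.png

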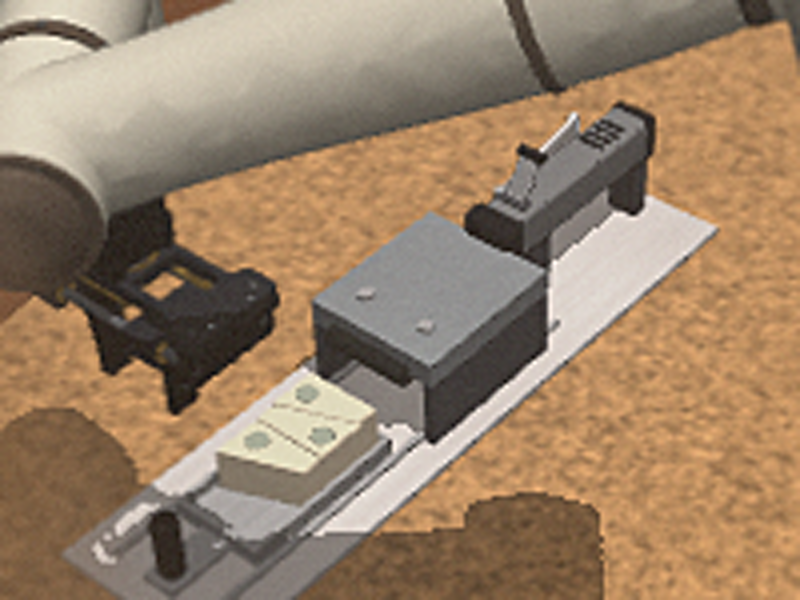

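```bash
python3 -c "
from bench import r
print(r.job_done())"
```

```text
the job is handed in; nothing more can be done
None
```

The job is done and handed in at about 65 s on the robot's clock, with no verdict reported. I found three wedges on the bench.

**What I did**
1. I packed the three wedges flat in the tray, head to tail and slope to slope.
2. I pushed the tray home until it stopped at about 12 N.
3. I flipped the lever forward to its stop, squeezed the paddle flush for about 3.5 s and let it go. The jaw opening held at about 45 mm.
4. I flipped the lever back to its stop and pulled the tray fully out.

**One thing had to be mended.** After the pull-out, the third wedge had shifted about 4 mm sideways, with a gap of about 2.5 mm to its neighbour. I don't know if that was the announced knock or something my move did. I re-gripped it, closed it up again and pulled the tray against its out stop once more, which read about 11 N.

**Last checks (final pictures)**
- The wedges are nested with only a thin line between them.
- The tray is out, the lever is back, the paddle is free and the gripper is clear.
- I never moved the arm to touch the bowl, jar or brush, but I did not measure their positions again at the end.
- The camera estimates of the sander's position disagreed by 2–3 mm. I relied on contact force for the stops.

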